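Clear the desk into the roll-top organiser

TASK

Clear the writing place for the night: put every small thing lying in front of the organiser (eraser, brass sharpener, brass pin tin, matchbox - whichever of them are out) inside its roll-top bay, and stand the ink bottle upright in the rack on the inner side of the cupboard door. At the end the roll-top must be rolled fully down and the cupboard door fully shut, and the hourglass and the red candle still stand where they stood.

Things in the scene. Friction and masses are not known exactly. Their poses are not given: they have to be found in the camera images.
- organiser: Pale-wood desktop organiser, fixed, 240 deep x 446 wide x 154 mm high. Origin on the desk under the middle of the roll-top bay; x to its back, y to its left, z up (front faces -x). Half-round cheeks, 124 radius about (x 0, z 30), at y = +-140 to +-152. On the right (y = -152 to -294) a lower cupboard, flat top at z = 110, front at x = -113, closed by the hinged door.
- bay (a point): Point on the felt floor of the roll-top bay, at organiser x = -40, y = 0, z = 45 mm; axes as the organiser's. The floor runs from the front edge x = -114 to an inner back wall at x = 45, y = -140 to 140. The rear is roofed (to z = 152, from x = 14 back). With the cover up, the front half is open from above: set things down at about organiser x = -55.
- rolltop (a joint): Dark slatted tambour cover of the bay, rad: 0 = rolled down shut on the floor's front edge, 1.45 = rolled up and back under the rear roof as far as it goes. It runs round the cross axis x = 0, z = 30 mm of the organiser; its outer face is 111 mm from that axis. It takes 2 to 3 N at the pull and stays where it is left.
- rolltop_pull (a point): Middle of the cover's pull: dark round steel rail, 10 mm thick, 98 long, along the organiser's y, 35 mm clear of the slats, a post at each end. It goes round the cover's axis at radius 151 mm: at joint value q, organiser x = -151 cos(0.227+q), z = 30 + 151 sin(0.227+q), so 64 mm above the desk when shut, 180 when rolled up. Turns with the cover.
- ink_door (a joint): Cupboard door, rad: 0 = shut, 1.75 = fully open. Vertical hinge on its right side (seen from the front), at organiser x = -119, y = -290 mm; the free edge swings out to the front and on to the right. Light (about 1 N at the handle), stays where it is left. Panel 12 thick, 136 wide, z = 12 to 102 mm.
- door_hinge (a point): Point on the door's hinge axis, 57 mm above the desk. Its axes are the door's: y from the hinge along the panel to the free edge, x from the outer to the inner side, z up (at joint value 0 they are the organiser's; opening turns them positively about z).
- door_handle (a point): Upper end of the handle's grip: upright dark round steel bar, 10 mm thick, z = 45 to 92 mm (joined to the door by arms at z = 40 and 97, top at 102), at x = -43, y = 112 mm from the hinge in the door's axes, 32 mm clear of the panel. Can be gripped from above with a finger on either side of it.
- ink_rack (a point): Centre of the floor, 20 mm above the desk, of the ink rack on the door's inner side: an open-topped tray that swings with the door, inside 57 mm (door's x) by 62 mm (door's y), rim 12 mm high; at x = 34, y = 66 mm from the hinge in the door's axes, which are its own. One bottle stands in it square to the door. Reached from above when the door is open 1.4 rad or more.
- ink_bottle: Square dark-blue glass ink bottle, body 46 x 46 mm and 34 high, black round cap 31 mm across up to 52; about 0.13 kg. Always there. Origin: centre of its underside, z up.
- eraser: Eraser in a blue card sleeve, 20 (x) x 44 (y) x 12 mm; pinch across x. May be absent. Origin: centre of its underside, z up.
- sharpener: Brass wedge sharpener, 17 (x) x 25 (y) x 14 mm; pinch across x. May be absent. Origin: centre of its underside, z up.
- pin_tin: Round brass pin tin, 47 mm across, 34 high with its small knob; the lid is fixed on. May be absent. Origin: centre of its underside, z up.
- matchbox: Matchbox, 37 (x) x 53 (y) x 16 mm; pinch across x. May be absent. Origin: centre of its underside, z up.
- hourglass: Slender glass sand timer on a yellow foot, 61 mm across, 159 high, standing to the left of the organiser: leave it alone.
- candle: Red pillar candle, 56 mm across, 114 high, standing to the right of the organiser: leave it alone.

How it is judged:
By the outcome, as a careful person would: the job done as asked, in the order asked, and still so for the second after the job is handed in, with the robot touching nothing.
Of eraser, sharpener, pin_tin, matchbox only 2 to 4 are there at a start; the rules pass over those that are not, and their reading is None.
At some moment in a run one of ink_bottle, eraser, sharpener, pin_tin, matchbox may be knocked a few centimetres aside while the robot is not near it.
Once in a run the grip may slacken for a moment while it holds something.
It also fails if it takes over 210 s, if anything falls off the work surface, if the arm or the gripper's body presses on something with over 40 N, if the wrist force passes 120 N, or if a joint passes its speed limit or range.

ROBOT

A 6-joint arm with a two-finger parallel gripper is mounted at the origin on a cart in front of the work surface, level with it; the furniture and walls round the work are solid. World frame = base frame: x ahead of the robot, y to its left, z up, the work surface at z = 0. Lengths are in m, angles in rad, forces in N, time in s.
With the tool pointing down it reaches from about 0.25 to 0.725 m from the base axis. Payload 4 kg.
Tool frame: the origin (TCP) lies on the centre line of the jaws, within the pads' length; the fingertips stand 17 mm ahead of it and the grasp point (between the pads) lies 2 mm behind it; z points along the fingers, y is the line along which they close (so a half turn about z gives the same grasp; the last joint's range is limited). The gripper opens to 85 mm and grips with 20 to 120 N. Pads are 22 mm wide; open, the fingers measure 114 mm over their backs; the gripper's body (76 mm by 85 mm) begins 54 mm behind the grasp point. The pads swing forward as they close: fully open they stand 13 mm farther back than shut.
Start: joints at [-1.305, 0.241, 0.005, 1.335, 0, 1.571], TCP at [0.131, -0.482, 0.248] pointing down, gripper open.
Joint ranges: [-2.72, 2.72], [-1.05, 1.87], [-1.09, 1.28], [-1.99, 2.15], [-1.42, 1.44], [-3.14, 3.14]. Speed limits (rad/s): [2.79, 2.79, 3.14, 3.14, 3.14, 3.14].

INTERFACE

Orientations are given as a unit quaternion [x, y, z, w].
In Python, from station import sensors, optics, r gives the robot as it stands. The module is installed in compiled form; this text tells all that it offers.
- The arm moves only by the shell command python3 -m crank 'ROWS' [FORCE]. ROWS is JSON, a list of rows, each a list of 3 entries, a list of its own where there are three numbers: the turn, a rotation vector about the tool's x, y, z as a fraction of full scale, then the shift along the tool's x, y, z as a fraction of full scale, then the opening, from -1 (shut) to 1 (fully open), so that 0 is half open. In form: [[[rx, ry, rz], [tx, ty, tz], claw], ...]. A call has 1 to 20 rows; each row is the pose to reach, as a shift and turn from the pose commanded when the call began, along the tool's axes at that moment, turning the shorter way round; what a row does not reach only later rows make up. Full scale, the value 1, is 750 mm for a shift and pi rad for a turn. A row lasts 1/12 s, in which the tool goes at most 41.7 mm and 7.16 degrees, less where a joint would pass 70% of its speed; a pose out of reach is approached as far as the arm can. A call with a number of a shift or a turn outside -1 to 1 is refused whole. A call with a gripper value outside its range is refused whole. The fingers move at their own pace and stop on an object; FORCE is the grip in N (left out, the last holds). Time passes only in rows, so rows that repeat a pose let the fingers close. It gives the time, the measured TCP pose, the force, the opening and the grip force at its end, in the units of the state.
- sensors.get_state(): the state, without advancing time (a new reading comes with each control period).
- optics.grab_frame(name): name is "scene" or "top" or "wrist"; returns a dict with "image" (400x640x3 uint8, blue, green, red), "range_z" (400x640 float32, m along the optical axis (not along the pixel's ray), 0 where there is no reading), "K" (3x3 intrinsics, pixels), "R" (3x3) and "t" (3): a world point X has camera coordinates R X + t. Camera axes: x right, y down, z forward; pixel columns grow to the right and rows downward; lengths in m; the calibration is good to about 2 mm. A picture is of the moment at which its call begins.
- r.close_job(): hands the job in; it is judged then, once.
The state is a dict: "time_s": time; "qpos": joint angles; "qd": joint speeds; "joint_efforts": joint torques, N m; "eef_pos": TCP position; "orientation": TCP orientation; "ft_force": force on the tool from outside, world axes, zero at the start; "ft_torque": the same for the moment, N m; "finger_gap": finger opening in m; "gripper_force": force on a finger pad.
Only numpy, scipy, OpenCV 4.12 (cv2) and the standard library are available. Lean on these libraries where they do the work, as an engineer would, in place of code of your own. Each camera call takes 0.05 s, during which the arm holds its last target. There are 200 camera calls.

## Working session

There is one attempt and no reset: what is moved stays moved. The work goes in short steps, Python scripts to look and compute and a shell command to move; the robot and the scene stay as the last step left them, time stands still between calls to the robot, and variables do not carry over. Pictures are saved under pics/ and viewed, at most 14 in all, crops included, and the job is handed in when it is done.

```bash
mkdir -p pics
python3 - <<'E'
from station import sensors, optics
import cv2,numpy as np
s=sensors.get_state();print(s)
for n in("scene","top"):
    f=optics.grab_frame(n);cv2.imwrite(f"pics/{n}0.png",f["image"]);np.savez(f"{n}0.npz",**f)
    print(n,f["K"].tolist(),f["R"].round(3).tolist(),f["t"].round(3).tolist())
E
```

```text
{'time_s': 0.0, 'qpos': array([-1.30502438e+00,  2.41408375e-01,  3.69186318e-03,  1.33514290e+00,
        1.90593755e-05,  1.57080827e+00]), 'qd': array([ 0.00089204,  0.00122427, -0.00119296, -0.00097436, -0.00036533,
       -0.00050376]), 'joint_efforts': array([-7.25637892e-05, -3.72318006e+01,  2.52406669e+01,  1.68228883e-02,
        7.83488986e-06,  1.45323252e-06]), 'eef_pos': array([ 0.13117739, -0.48187426,  0.24740283]), 'orientation': array([ 9.91183909e-01,  1.32489221e-01, -1.27235033e-04, -1.02371096e-03]), 'ft_force': array([-0.84952561, -0.16558193, -0.45949289]), 'ft_torque': array([-0.01662692,  0.02746322,  0.03326745]), 'gripper_force': 0.0, 'finger_gap': 0.08532641790008068}
scene [[372.2383565143487, 0.0, 320.3487823802264], [0.0, 372.2383565143487, 199.16531137478646], [0.0, 0.0, 1.0]] [[-0.854, -0.521, 0.006], [-0.364, 0.588, -0.723], [0.373, -0.619, -0.691]] [0.456, 0.23, 1.083]
top [[506.54898476830243, 0.0, 321.1578447301582], [0.0, 506.54898476830243, 195.92460894129349], [0.0, 0.0, 1.0]] [[0.043, -0.999, 0.006], [-0.978, -0.043, -0.205], [0.205, 0.003, -0.979]] [-0.008, 0.551, 1.417]
```

View pics/top0.png

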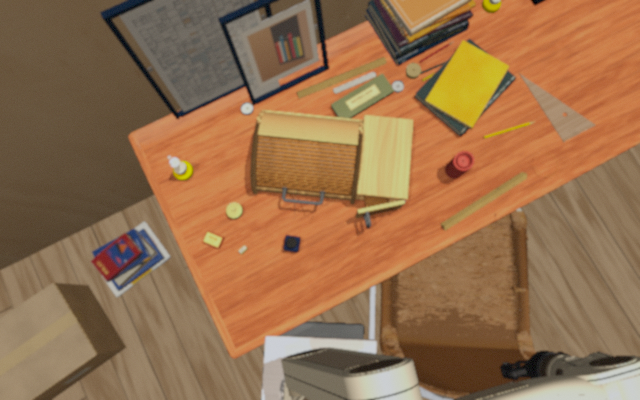

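View pics/scene0.png

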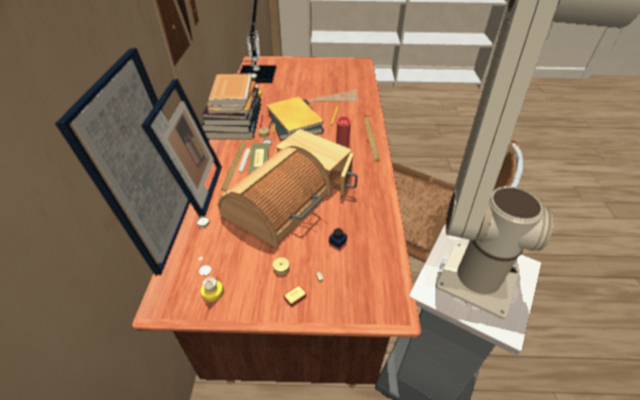

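The top view shows the pull at (302,200), a door slightly ajar with its handle at (366,222), and the ink bottle at (292,244). The pin tin is at (234,210), the matchbox at (213,240) and a small light thing at (242,249). The hourglass is at (182,170) and the candle at (459,164). Next I'll measure heights and poses.

```bash
cat > h.py <<'E'
import numpy as np,cv2
from station import sensors,optics
from scipy.spatial.transform import Rotation as R
def cloud(f):
    K,Rm,t=f["K"],f["R"],f["t"];z=f["range_z"]
    v,u=np.mgrid[:400,:640]
    c=np.stack([(u-K[0,2])/K[0,0]*z,(v-K[1,2])/K[1,1]*z,z],-1)
    P=(c-t)@Rm; P[z==0]=np.nan
    return P
def ray(f,u,v,h):
    K,Rm,t=f["K"],f["R"],f["t"]
    d=np.array([(u-K[0,2])/K[0,0],(v-K[1,2])/K[1,1],1])@Rm; o=-t@Rm
    return o+d*(h-o[2])/d[2]
def proj(f,X):
    c=f["R"]@np.array(X)+f["t"];p=f["K"]@c;return p[:2]/p[2]
E
python3 - <<'E'
from h import *
f=dict(np.load("top0.npz"));P=cloud(f);Z=P[...,2]
img=f["image"]
print("desk z",[np.round(P[v,u],4).tolist() for v,u in((270,260),(180,220),(215,440))])
# cupboard top
m=((abs(Z-.11)<.008)).astype(np.uint8);m[:, :355]=0;m[:,418:]=0
m=cv2.morphologyEx(m,cv2.MORPH_OPEN,np.ones((3,3)))
n,l,s,c=cv2.connectedComponentsWithStats(m);k=1+s[1:,4].argmax()
q=P[l==k][:,:2].astype(np.float32);r=cv2.minAreaRect(q);print("cup",s[k],np.median(P[l==k][:,2]),r,cv2.boxPoints(r).round(4).tolist())
# desk things
hsv=cv2.cvtColor(img,cv2.COLOR_BGR2HSV)
m=((Z>.006)&(Z<.2)).astype(np.uint8)
n,l,s,c=cv2.connectedComponentsWithStats(m)
for i in range(1,n):
    if 8<s[i,4]<3000 and c[i][1]<330:
        q=P[l==i];r=cv2.minAreaRect(q[:,:2].astype(np.float32))
        print(c[i].round(1),s[i,4],"zmax",q[:,2].max().round(3),"rect",np.round(r[0],3),np.round(r[1],3),round(r[2],1),img[l==i].mean(0).round())
big=cv2.resize(img[190:270,190:430],None,fx=3.3,fy=3.3,interpolation=cv2.INTER_CUBIC);cv2.imwrite("pics/crop0.png",big)
E
```

```text
desk z [[0.3329, 0.1853, 0.0007], [0.5975, 0.3241, 0.0044], [0.5185, -0.342, 0.0066]]
cup [ 357  115   57   84 3931] 0.1098731069284705 ((0.6652332544326782, -0.16345635056495667), (0.14390088617801666, 0.23927296698093414), 86.52900695800781) [[0.5414999723434448, -0.2280000001192093], [0.7803000211715698, -0.24250000715255737], [0.7889999747276306, -0.09889999777078629], [0.5501999855041504, -0.0843999981880188]]
[491.4   4.9] 194 zmax 0.054 rect [ 1.215 -0.511] [0.061 0.038] 88.1 [ 27. 150. 169.]
[536.6   1.5] 39 zmax 0.026 rect [ 1.238 -0.665] [0.017 0.043] 3.9 [22. 28. 49.]
[448.2  43.4] 10 zmax 0.012 rect [ 1.08  -0.371] [0.009 0.016] 40.1 [ 65.  99. 174.]
[432.7  53. ] 45 zmax 0.016 rect [ 1.043 -0.319] [0.011 0.105] 36.4 [ 52.  78. 165.]
[341.7  76. ] 534 zmax 0.034 rect [ 0.952 -0.037] [0.029 0.315] 25.4 [ 75. 131. 165.]
[413.2  69.9] 204 zmax 0.038 rect [ 0.977 -0.257] [0.048 0.049] 50.4 [ 92. 137. 162.]
[431.   67.7] 23 zmax 0.016 rect [ 0.991 -0.316] [0.008 0.045] 23.4 [ 57.  84. 131.]
[545.4  92.1] 17 zmax 0.011 rect [ 0.926 -0.677] [0.033 0.01 ] 53.7 [106. 136. 174.]
[5
[... 900 characters left out ...]
0.086] 21.3 [ 23. 160. 197.]
[570.3 133.4] 12 zmax 0.012 rect [ 0.792 -0.747] [0.021 0.009] 77.0 [111. 139. 167.]
[459.8 163.8] 557 zmax 0.119 rect [ 0.658 -0.394] [0.074 0.062] 65.3 [ 52.  65. 150.]
[181.2 168. ] 400 zmax 0.162 rect [0.631 0.439] [0.081 0.059] 11.2 [ 92. 176. 189.]
[484.3 199.8] 655 zmax 0.028 rect [ 0.573 -0.478] [0.028 0.314] 35.4 [ 78. 136. 168.]
[234.2 209.7] 210 zmax 0.036 rect [0.505 0.272] [0.046 0.047] 2.3 [118. 189. 197.]
[212.9 238.7] 229 zmax 0.023 rect [0.417 0.328] [0.057 0.036] 69.5 [105. 176. 198.]
[291.9 243. ] 260 zmax 0.059 rect [0.413 0.097] [0.049 0.049] 84.4 [56. 52. 65.]
[242.4 249.3] 43 zmax 0.017 rect [0.389 0.237] [0.019 0.026] 41.4 [136. 169. 191.]
```

View pics/crop0.png

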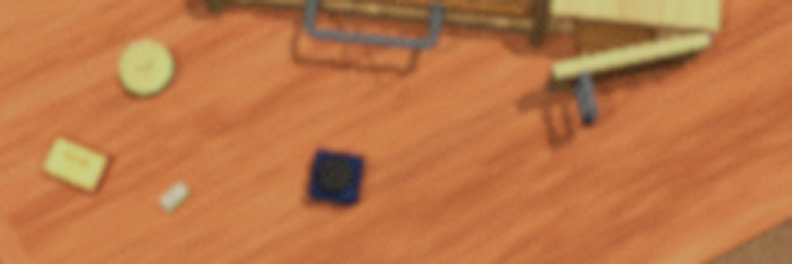

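Three things are out: the tin, the matchbox and the sharpener, each matching its given size. There is no eraser. The organiser origin comes out near (0.672, 0.0595) with yaw -0.061, and the door stands about 0.3 rad open. I'll check the pull and handle, then plan the first move.

```bash
cat >> h.py <<'E'
O=np.array([.6722,.0595]);YAW=-.0606
def rot(a):return np.array([[np.cos(a),-np.sin(a)],[np.sin(a),np.cos(a)]])
def org(x,y):return O+rot(YAW)@[x,y]
def deorg(p):return rot(-YAW)@(np.array(p)-O)
def door(q,x,y):return org(*(np.array([-.119,-.290])+rot(q)@[x,y]))
def pull(q):return [*org(-.151*np.cos(.227+q),0),.03+.151*np.sin(.227+q)]
def plan(ts):
    """rows for world targets (x,y,z,theta): theta = world angle of tool x, tool down"""
    s=sensors.get_state();A=R.from_quat(s["orientation"]);p=s["eef_pos"]
    th0=A.as_matrix()[:,0];print("at",p.round(4),"th",np.arctan2(th0[1],th0[0]).round(3),"q",s["qpos"].round(2),"t",round(s["time_s"],2),"F",s["ft_force"].round(1),"gap",round(s["finger_gap"],4),"gf",round(s["gripper_force"],1))
    for x,y,z,th in ts:
        B=R.from_matrix(np.array([[np.cos(th),np.sin(th),0],[np.sin(th),-np.cos(th),0],[0,0,-1]]).T).as_matrix()
        B=np.array([[np.cos(th),np.sin(th),0],[np.sin(th),-np.cos(th),0],[0,0,-1]]).T
        rv=(A.inv()*R.from_matrix(B)).as_rotvec()/np.pi
        tr=A.inv().apply(np.array([x,y,z])-p)/.75
        print((rv.round(3)+0).tolist(),(tr.round(3)+0).tolist())
E
python3 - <<'E'
from h import *
f=dict(np.load("top0.npz"));P=cloud(f)
p=ray(f,303.6,202.7,.064);print("pull ray",p,"model",pull(0),"org",deorg(p[:2]))
for v in range(199,208):print(v,P[v,300].round(3),f["image"][v,300],end=';')
print()
m=(P[...,2]>.03)&(P[...,2]<.125);m[:206]=0;m[:,:355]=0;m[:,412:]=0
q=P[m];img=f["image"][m].astype(int);pale=img[:,2]-img[:,0]>50
d=q[pale&(q[:,2]>.085)];h=q[~pale]
r=cv2.minAreaRect(d[:,:2].astype(np.float32));print("door",len(d),r)
hp=deorg(h[h[:,2]>.06][:,:2].mean(0));print("handle",len(h),h.mean(0),h[:,2].max(),hp)
dd=deorg(h[h[:,2]>.085][:,:2].mean(0))-[-.119,-.29];print(dd,"q",np.arctan2(dd[1],dd[0])-np.arctan2(.112,-.043),np.hypot(*dd))
x,y,z=pull(0);plan([(x,y,.25,1.51),(x,y,.13,1.51),(x,y,.066,1.51)])
E
```

```text
pull ray [0.526996   0.06525895 0.064     ] model [np.float64(0.5253438298879398), np.float64(0.06841039397158485), np.float64(0.06398338092787098)] org [-0.14528624 -0.00304559]
199 [0.55  0.079 0.002] [ 73 106 171];200 [0.533 0.076 0.073] [ 92 111 149];201 [0.529 0.075 0.077] [101 105 118];202 [0.525 0.075 0.082] [ 91 100 113];203 [ 0.539  0.079 -0.004] [ 71  90 138];204 [ 0.535  0.078 -0.002] [ 59  94 164];205 [ 0.533  0.078 -0.004] [ 58 100 176];206 [ 0.529  0.078 -0.002] [ 58  98 177];207 [ 0.526  0.078 -0.001] [ 58 105 185];
door 142 ((0.5140261054039001, -0.13535165786743164), (0.05813050642609596, 0.0845731720328331), 44.285823822021484)
handle 105 [ 0.49244582 -0.12612462  0.07193302] 0.10642612254712376 [-0.17658324 -0.19016612]
[-0.05814404  0.10093756] q 0.15603990098615084 0.11648657042032325
at [ 0.1312 -0.4819  0.2475] th 0.266 q [-1.3   0.24  0.    1.34 -0.    1.57] t 0.1 F [-0.4 -0.8  0.2] gap 0.0854 gf 0.0
[-0.001, 0.0, -0.396] [0.7, -0.57, -0.002]
[-0.001, 0.0, -0.396] [0.7, -0.57, 0.158]
[-0.001, 0.0, -0.396] [0.7, -0.569, 0.243]
```

```bash
python3 -m crank '[[[0,0,-0.396],[0.7,-0.57,0],-0.3],[[0,0,-0.396],[0.7,-0.57,0],-0.3],[[0,0,-0.396],[0.7,-0.57,0],-0.3],[[0,0,-0.396],[0.7,-0.57,0],-0.3],[[0,0,-0.396],[0.7,-0.57,0],-0.3],[[0,0,-0.396],[0.7,-0.57,0],-0.3],[[0,0,-0.396],[0.7,-0.57,0],-0.3],[[0,0,-0.396],[0.7,-0.57,0],-0.3],[[0,0,-0.396],[0.7,-0.57,0],-0.3],[[0,0,-0.396],[0.7,-0.57,0],-0.3],[[0,0,-0.396],[0.7,-0.57,0],-0.3],[[0,0,-0.396],[0.7,-0.57,0],-0.3],[[0,0,-0.396],[0.7,-0.57,0],-0.3],[[0,0,-0.396],[0.7,-0.57,0],-0.3],[[0,0,-0.396],[0.7,-0.57,0],-0.3],[[0,0,-0.396],[0.7,-0.57,0],-0.3],[[0,0,-0.396],[0.7,-0.57,0],-0.3],[[0,0,-0.396],[0.7,-0.57,0],-0.3],[[0,0,-0.396],[0.7,-0.57,0],-0.3],[[0,0,-0.396],[0.7,-0.57,0],-0.3]]' 40
python3 - <<'E'
from h import *
f=optics.grab_frame("wrist");cv2.imwrite("pics/w1.png",f["image"]);np.savez("w1.npz",**f);P=cloud(f)
print(f["K"][0,0],"cam",-f["t"]@f["R"])
x,y,z=pull(0);print("proj",proj(f,(x,y,z)),[proj(f,(*org(-.147,d),z)).round(0) for d in(-.049,.049)])
plan([(x,y,.13,1.51),(x,y,.066,1.51)])
E
```

```text
time_s: 1.77
eef_pos: [0.5247, 0.067, 0.2479]
orientation: [0.729, 0.685, -0.001, -0.0]
ft_force: [-0.1, -0.4, 0.7]
finger_gap: 0.03
gripper_force: 0.0
291.19804260045794 cam [0.52813776 0.13647402 0.37337313]
proj [324.64341413 182.33518777] [array([325., 225.]), array([325., 136.])]
at [0.5247 0.0667 0.2482] th 1.508 q [ 0.13  0.3   0.08  1.36 -0.    1.76] t 1.82 F [0.1 0.4 0.2] gap 0.0301 gf 0.0
[0.0, 0.0, -0.001] [0.002, 0.001, 0.158]
[0.0, 0.0, -0.001] [0.002, 0.001, 0.243]
```

View pics/w1.png

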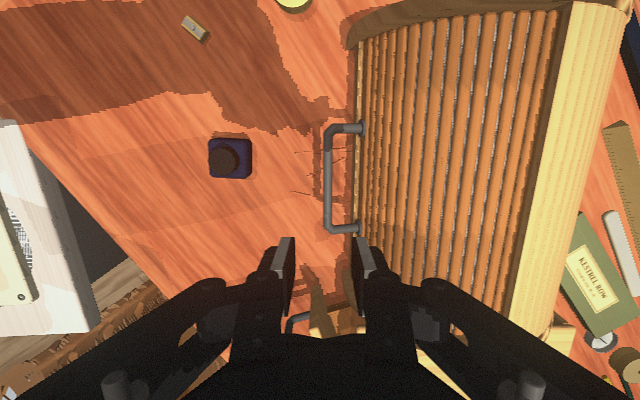

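The wrist view shows the rail at column 329, rows 128–232, right under the jaws. I'll take its height from the range image.

Run:
```python
from h import *
f=dict(np.load("w1.npz"));P=cloud(f)
q=P[160:200,326:333].reshape(-1,3);q=q[q[:,2]>.04];print(len(q),np.median(q,0),q[:,2].max())
c=np.median(q,0);o=deorg(c[:2]);print(o,"ang",np.arctan2(c[2]-.004-.03,-o[0])-.227,np.hypot(o[0],c[2]-.034))
s=P[160:200,355:358].reshape(-1,3);print(np.median(P[100:230,380:390].reshape(-1,3),0))
```

```text
240 [0.52963755 0.07344681 0.07556616] 0.07769396419523471
[-0.14314541  0.00528721] ang 0.05560526965423582 0.14905822673399308
[nan nan nan]
```

```bash
python3 -m crank '[[[0,0,0],[0.002,0.006,0.06],-0.3],[[0,0,0],[0.002,0.006,0.12],-0.3],[[0,0,0],[0.002,0.006,0.17],-0.3],[[0,0,0],[0.002,0.006,0.21],-0.3],[[0,0,0],[0.002,0.006,0.239],-0.3],[[0,0,0],[0.002,0.006,0.239],-0.3],[[0,0,0],[0.002,0.006,0.239],-1],[[0,0,0],[0.002,0.006,0.239],-1],[[0,0,0],[0.002,0.006,0.239],-1],[[0,0,0],[0.002,0.006,0.239],-1],[[0,0,0],[0.002,0.006,0.239],-1]]' 40
python3 - <<'E'
from h import *
p=sensors.get_state()["eef_pos"];o=deorg(p[:2]);q0=np.arctan2(p[2]+.002-.03,-o[0])-.227;print(o,q0)
ts=[]
for q in np.linspace(q0,1.45,14)[1:]:
    x,y,z=pull(q);ts.append((x,p[1],z-.002,1.51))
plan(ts)
E
```

```text
time_s: 2.73
eef_pos: [0.5293, 0.0683, 0.0706]
orientation: [0.729, 0.685, -0.001, 0.0]
ft_force: [-5.9, -2.1, 0.9]
finger_gap: 0.0083
gripper_force: 39.1
[-1.43165266e-01  1.39250649e-04] 0.06200605464439132
at [0.5293 0.0683 0.0706] th 1.509 q [ 0.13  0.45 -0.19  0.93 -0.    1.76] t 2.73 F [-5.9 -2.1  0.9] gap 0.0083 gf 39.1
[0.0, 0.0, 0.0] [0.0, 0.005, -0.021]
[0.0, 0.0, 0.0] [0.001, 0.014, -0.04]
[0.0, 0.0, 0.0] [0.002, 0.026, -0.058]
[0.0, 0.0, 0.0] [0.002, 0.039, -0.075]
[0.0, 0.0, 0.0] [0.003, 0.054, -0.091]
[0.0, 0.0, 0.0] [0.004, 0.07, -0.105]
[0.0, 0.0, 0.0] [0.005, 0.088, -0.117]
[0.0, 0.0, 0.0] [0.006, 0.107, -0.127]
[0.0, 0.0, 0.0] [0.008, 0.127, -0.134]
[0.0, 0.0, 0.0] [0.009, 0.147, -0.14]
[0.0, 0.0, 0.0] [0.01, 0.169, -0.144]
[0.0, 0.0, 0.0] [0.012, 0.19, -0.145]
[0.0, 0.0, 0.0] [0.013, 0.211, -0.144]
```

```bash
python3 -m crank '[[[0,0,0],[0,0.005,-0.021],-1],[[0,0,0],[0,0.014,-0.04],-1],[[0,0,0],[0,0.026,-0.058],-1],[[0,0,0],[0,0.039,-0.075],-1],[[0,0,0],[0,0.054,-0.091],-1],[[0,0,0],[0,0.07,-0.105],-1],[[0,0,0],[0,0.088,-0.117],-1],[[0,0,0],[0,0.107,-0.127],-1],[[0,0,0],[0,0.127,-0.134],-1],[[0,0,0],[0,0.147,-0.14],-1],[[0,0,0],[0,0.169,-0.144],-1],[[0,0,0],[0,0.19,-0.145],-1],[[0,0,0],[0,0.209,-0.144],-1],[[0,0,0],[0,0.209,-0.144],-1],[[0,0,0],[0,0.209,-0.144],-1]]'
python3 - <<'E'
from h import *
p=sensors.get_state()["eef_pos"];o=deorg(p[:2]);print(o,np.arctan2(p[2]+.002-.03,-o[0])-.227)
plan([])
E
```

```text
time_s: 3.98
eef_pos: [0.69, 0.0587, 0.1814]
orientation: [0.729, 0.685, 0.003, 0.004]
ft_force: [2.7, -2.8, 5.3]
finger_gap: 0.008
gripper_force: 41.8
[0.01783219 0.00023607] 1.4595071938370094
at [0.69   0.0587 0.1814] th 1.509 q [ 0.09  0.66  0.48  1.38 -0.    1.72] t 3.98 F [ 2.7 -2.8  5.3] gap 0.008 gf 41.8
```

```bash
python3 -m crank '[[[0,0,0],[0,0,0],-0.4],[[0,0,0],[0,0,0],-0.4],[[0,0,0],[0,0,0],-0.4],[[0,0,0],[0,0,-0.03],-0.4],[[0,0,0],[0,0,-0.07],0],[[0,0,0],[0,-0.05,-0.09],0.6],[[0,0,0],[0.05,-0.1,-0.09],0.6],[[0,0,0],[0.1,-0.15,-0.09],0.6],[[0,0,0],[0.15,-0.19,-0.09],0.6],[[0,0,0],[0.2,-0.23,-0.09],0.6],[[0,0,0],[0.2,-0.23,-0.09],0.6],[[0,0,0],[0.2,-0.23,-0.09],0.6]]'
cat >> h.py <<'E'
def things(f,zmin=.006,box=(.3,.6,-.02,.40)):
    P=cloud(f);Z=P[...,2];m=((Z>zmin)&(Z<.09)&(P[...,0]>box[0])&(P[...,0]<box[1])&(P[...,1]>box[2])&(P[...,1]<box[3])).astype(np.uint8)
    n,l,s,c=cv2.connectedComponentsWithStats(m)
    for i in range(1,n):
        if s[i,4]>20:
            q=P[l==i];h=np.percentile(q[:,2],90)
            ct=max(cv2.findContours((l==i).astype(np.uint8),0,1)[0],key=len).reshape(-1,2)
            g=np.array([ray(f,u,v,h*.9)[:2] for u,v in ct],np.float32);r=cv2.minAreaRect(g)
            print(c[i].round(),s[i,4],"ztop",h.round(3),"c",np.round(r[0],4),"size",np.round(r[1],3),"ang",round(np.radians(r[2]),3),f["image"][l==i].mean(0).round())
E
python3 - <<'E'
from h import *
print("top");things(optics.grab_frame("top"))
f=optics.grab_frame("wrist");cv2.imwrite("pics/w2.png",f["image"]);np.savez("w2.npz",**f);print("wrist");things(f)
plan([])
E
```

```text
time_s: 4.98
eef_pos: [0.5191, 0.2248, 0.2449]
orientation: [0.726, 0.688, -0.0, -0.002]
ft_force: [0.8, -0.7, -0.3]
finger_gap: 0.0687
gripper_force: 0.0
top
[294. 187.] 1208 ztop 0.05 c [0.579  0.1022] size [0.244 0.055] ang 1.557 [109. 139. 156.]
[292. 243.] 258 ztop 0.053 c [0.4105 0.0941] size [0.047 0.049] ang 1.457 [53. 49. 62.]
wrist
[227.  88.] 1661 ztop 0.016 c [0.4162 0.3294] size [0.053 0.039] ang 1.216 [ 74. 130. 180.]
[306. 135.] 1321 ztop 0.026 c [0.5029 0.2726] size [0.047 0.046] ang 0.725 [109. 180. 207.]
[218. 166.] 250 ztop 0.014 c [0.3912 0.2414] size [0.016 0.025] ang 0.794 [140. 187. 206.]
[374. 258.] 5374 ztop 0.047 c [0.5775 0.109 ] size [0.233 0.058] ang 1.517 [108. 140. 161.]
[261. 273.] 410 ztop 0.035 c [0.4312 0.0996] size [0.06  0.018] ang 1.339 [45. 38. 53.]
at [0.5223 0.2213 0.2448] th 1.514 q [ 0.4   0.38  0.19  1.38 -0.    2.03] t 5.08 F [0.9 0.1 0.2] gap 0.0684 gf 0.0
```

View pics/w2.png

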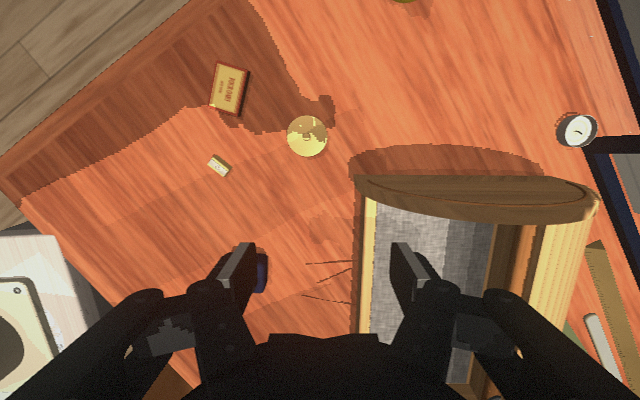

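The picture shows the bay open and the matchbox at (228,88), the tin at (307,135) and the sharpener at (218,166). All three measured sizes agree with the given ones. I'll take the tin first.

Run:
```python
from h import *
plan([(.503,.2725,.12,1.51),(.503,.2725,.021,1.51)]);print(org(-.062,.075),org(-.062,0),org(-.062,-.08))
```

```text
at [0.5223 0.2213 0.2448] th 1.514 q [ 0.4   0.38  0.19  1.38 -0.    2.03] t 5.08 F [0.9 0.1 0.2] gap 0.0684 gf 0.0
[0.0, 0.0, 0.001] [0.067, -0.03, 0.166]
[0.0, 0.0, 0.001] [0.067, -0.03, 0.298]
[0.61485603 0.13811723] [0.61031381 0.0632549 ] [ 0.60546878 -0.01659825]
```

```bash
python3 -m crank '[[[0,0,0],[0.04,-0.02,0.05],0.65],[[0,0,0],[0.067,-0.03,0.1],0.65],[[0,0,0],[0.067,-0.03,0.15],0.65],[[0,0,0],[0.067,-0.03,0.2],0.65],[[0,0,0],[0.067,-0.03,0.25],0.65],[[0,0,0],[0.067,-0.03,0.28],0.65],[[0,0,0],[0.067,-0.03,0.298],0.65],[[0,0,0],[0.067,-0.03,0.298],0.65],[[0,0,0],[0.067,-0.03,0.298],-1],[[0,0,0],[0.067,-0.03,0.298],-1],[[0,0,0],[0.067,-0.03,0.298],-1],[[0,0,0],[0.067,-0.03,0.298],-1],[[0,0,0],[0.067,-0.03,0.298],-1],[[0,0,0],[0.067,-0.03,0.26],-1],[[0,0,0],[0.067,-0.03,0.21],-1],[[0,0,0],[0.067,-0.03,0.16],-1],[[0,0,0],[0.067,-0.03,0.11],-1],[[0,0,0],[0.067,-0.03,0.06],-1],[[0,0,0],[0.067,-0.03,0.046],-1],[[0,0,0],[0.067,-0.03,0.046],-1]]' 60
python3 - <<'E'
from h import *
plan([(.6149,.138,.21,1.51),(.6149,.138,.069,1.51)])
E
```

```text
time_s: 6.75
eef_pos: [0.5065, 0.2727, 0.2152]
orientation: [0.728, 0.685, 0.005, 0.001]
ft_force: [-0.8, 0.1, -1.0]
finger_gap: 0.0448
gripper_force: 61.6
at [0.5065 0.2727 0.2152] th 1.51 q [0.49 0.4  0.14 1.3  0.   2.13] t 6.75 F [-0.8  0.1 -1. ] gap 0.0448 gf 61.6
[0.003, -0.002, 0.0] [-0.171, 0.155, 0.007]
[0.003, -0.002, 0.0] [-0.172, 0.154, 0.195]
```

```bash
python3 -m crank '[[[0,0,0],[-0.04,0.035,0.005],-1],[[0,0,0],[-0.08,0.07,0.005],-1],[[0,0,0],[-0.12,0.11,0.005],-1],[[0,0,0],[-0.16,0.14,0.005],-1],[[0,0,0],[-0.172,0.154,0.02],-1],[[0,0,0],[-0.172,0.154,0.06],-1],[[0,0,0],[-0.172,0.154,0.1],-1],[[0,0,0],[-0.172,0.154,0.14],-1],[[0,0,0],[-0.172,0.154,0.17],-1],[[0,0,0],[-0.172,0.154,0.186],-1],[[0,0,0],[-0.172,0.154,0.194],-1],[[0,0,0],[-0.172,0.154,0.194],-1],[[0,0,0],[-0.172,0.154,0.194],0.4],[[0,0,0],[-0.172,0.154,0.194],0.4],[[0,0,0],[-0.172,0.154,0.194],0.4],[[0,0,0],[-0.172,0.154,0.16],0.4],[[0,0,0],[-0.172,0.154,0.11],0.4],[[0,0,0],[-0.172,0.154,0.06],0.4],[[0,0,0],[-0.172,0.154,0.01],0.4],[[0,0,0],[-0.172,0.154,0.0],0.4]]'
python3 - <<'E'
from h import *
t=optics.grab_frame("top");things(t,box=(.3,.54,.15,.4))
plan([(.40,.28,.25,1.216)])
E
```

```text
time_s: 8.42
eef_pos: [0.6146, 0.1364, 0.2164]
orientation: [0.728, 0.685, 0.005, 0.003]
ft_force: [0.3, -0.4, 1.0]
finger_gap: 0.0595
gripper_force: 0.0
[213. 239.] 235 ztop 0.02 c [0.4169 0.3275] size [0.062 0.036] ang 1.215 [ 86. 152. 177.]
[243. 249.] 40 ztop 0.016 c [0.3916 0.2383] size [0.015 0.024] ang 0.844 [ 88. 113. 136.]
at [0.6145 0.1364 0.2154] th 1.51 q [0.22 0.51 0.31 1.37 0.   1.85] t 8.47 F [0.6 0.3 1.2] gap 0.0597 gf 0.0
[0.003, -0.001, 0.094] [0.174, -0.297, -0.048]
```

Run:
```python
from h import *
plan([(.4163,.329,.20,1.216),(.4163,.329,.018,1.216)])
```

```text
at [0.6145 0.1364 0.2154] th 1.51 q [0.22 0.51 0.31 1.37 0.   1.85] t 8.47 F [0.6 0.3 1.2] gap 0.0597 gf 0.0
[0.003, -0.001, 0.094] [0.24, -0.28, 0.019]
[0.003, -0.001, 0.094] [0.24, -0.282, 0.261]
```

```bash
python3 -m crank '[[[0,0,0.03],[0.035,-0.041,0],0.4],[[0,0,0.06],[0.07,-0.082,0],0.4],[[0,0,0.094],[0.105,-0.122,0],0.4],[[0,0,0.094],[0.14,-0.164,0],0.4],[[0,0,0.094],[0.175,-0.205,0],0.4],[[0,0,0.094],[0.21,-0.246,0],0.4],[[0.003,0,0.094],[0.24,-0.282,0.03],0.4],[[0.003,0,0.094],[0.24,-0.282,0.08],0.4],[[0.003,0,0.094],[0.24,-0.282,0.13],0.4],[[0.003,0,0.094],[0.24,-0.282,0.17],0.4],[[0.003,0,0.094],[0.24,-0.282,0.21],0.4],[[0.003,0,0.094],[0.24,-0.282,0.24],0.4],[[0.003,0,0.094],[0.24,-0.282,0.255],0.4],[[0.003,0,0.094],[0.24,-0.282,0.261],0.4],[[0.003,0,0.094],[0.24,-0.282,0.261],0.4]]'
python3 - <<'E'
from h import *
plan([(.4163,.329,.018,1.216)])
E
```

```text
time_s: 9.72
eef_pos: [0.4088, 0.3263, 0.0125]
orientation: [0.821, 0.571, -0.006, -0.003]
ft_force: [-0.7, -0.1, 1.2]
finger_gap: 0.0599
gripper_force: 0.2
at [0.4088 0.3263 0.0125] th 1.215 q [ 0.67  0.52 -0.26  0.8   0.01  2.6 ] t 9.72 F [-0.7 -0.1  1.2] gap 0.0599 gf 0.2
[-0.004, 0.002, 0.0] [0.007, 0.008, -0.007]
```

```bash
python3 -m crank '[[[-0.004,0.002,0],[0.007,0.008,-0.007],0.4],[[-0.004,0.002,0],[0.007,0.008,-0.007],0.4],[[-0.004,0.002,0],[0.007,0.008,-0.007],-1],[[-0.004,0.002,0],[0.007,0.008,-0.007],-1],[[-0.004,0.002,0],[0.007,0.008,-0.007],-1],[[-0.004,0.002,0],[0.007,0.008,-0.007],-1],[[-0.004,0.002,0],[0.007,0.008,-0.007],-1],[[-0.004,0.002,0],[0.007,0.008,-0.05],-1],[[-0.004,0.002,0],[0.007,0.008,-0.1],-1],[[-0.004,0.002,0],[0.007,0.008,-0.15],-1],[[-0.004,0.002,0],[0.007,0.008,-0.2],-1],[[-0.004,0.002,0],[0.007,0.008,-0.25],-1],[[-0.004,0.002,0],[0.007,0.008,-0.27],-1],[[-0.004,0.002,0],[0.007,0.008,-0.27],-1],[[-0.004,0.002,0],[0.007,0.008,-0.27],-1]]' 40
python3 - <<'E'
from h import *
th=YAW
x,y=org(-.065,0);plan([(x,y,.215,th),(x,y,.066,th)])
x,y=org(-.065,0);plan([(x,y,.215,1.51)])
E
```

```text
time_s: 10.97
eef_pos: [0.4211, 0.3308, 0.2175]
orientation: [0.821, 0.571, 0.004, -0.0]
ft_force: [-0.5, -0.1, -0.7]
finger_gap: 0.0352
gripper_force: 41.1
at [0.4211 0.3308 0.2175] th 1.215 q [ 0.67  0.32  0.03  1.27 -0.    2.59] t 10.97 F [-0.5 -0.1 -0.7] gap 0.0352 gf 41.1
[0.0, -0.003, 0.406] [-0.248, 0.357, 0.003]
[0.0, -0.003, 0.406] [-0.249, 0.356, 0.202]
at [0.4211 0.3308 0.2175] th 1.215 q [ 0.67  0.32  0.03  1.27 -0.    2.59] t 10.97 F [-0.5 -0.1 -0.7] gap 0.0352 gf 41.1
[0.002, -0.002, -0.094] [-0.248, 0.357, 0.003]
```

```bash
python3 -m crank '[[[0,0,-0.03],[-0.03,0.043,0],-1],[[0,0,-0.06],[-0.06,0.086,0],-1],[[0,0,-0.094],[-0.09,0.13,0],-1],[[0,0,-0.094],[-0.12,0.173,0],-1],[[0,0,-0.094],[-0.15,0.216,0],-1],[[0,0,-0.094],[-0.18,0.26,0],-1],[[0,0,-0.094],[-0.21,0.303,0],-1],[[0,0,-0.094],[-0.235,0.34,0],-1],[[0,-0.002,-0.094],[-0.248,0.357,0],-1],[[0,-0.002,-0.094],[-0.248,0.357,0.003],-1],[[0,-0.002,-0.094],[-0.248,0.357,0.003],-1],[[0,-0.002,-0.094],[-0.248,0.357,0.003],-1]]'
python3 - <<'E'
from h import *
x,y=org(-.065,-.005);plan([(x,y,.1,1.51),(x,y,.066,1.51)])
E
```

```text
time_s: 11.97
eef_pos: [0.6054, 0.0633, 0.2122]
orientation: [0.728, 0.685, -0.001, 0.001]
ft_force: [-0.2, -0.2, 0.3]
finger_gap: 0.0351
gripper_force: 41.1
at [0.6054 0.0633 0.2122] th 1.51 q [ 0.11  0.48  0.25  1.35 -0.    1.74] t 11.97 F [-0.2 -0.2  0.3] gap 0.0351 gf 41.1
[0.0, 0.001, 0.0] [-0.006, 0.003, 0.15]
[0.0, 0.001, 0.0] [-0.006, 0.003, 0.195]
```

```bash
python3 -m crank '[[[0,0,0],[-0.006,0.003,0.05],-1],[[0,0,0],[-0.006,0.003,0.1],-1],[[0,0,0],[-0.006,0.003,0.14],-1],[[0,0,0],[-0.006,0.003,0.17],-1],[[0,0,0],[-0.006,0.003,0.188],-1],[[0,0,0],[-0.006,0.003,0.195],-1],[[0,0,0],[-0.006,0.003,0.195],-1],[[0,0,0],[-0.006,0.003,0.195],0.15],[[0,0,0],[-0.006,0.003,0.195],0.15],[[0,0,0],[-0.006,0.003,0.195],0.15],[[0,0,0],[-0.006,0.003,0.15],0.15],[[0,0,0],[-0.006,0.003,0.1],0.15],[[0,0,0],[-0.006,0.003,0.05],0.15],[[0,0,0],[-0.006,0.003,0],0.15],[[0,0,0],[-0.006,0.003,0],0.15],[[0,0,0],[-0.006,0.003,0],0.15]]'
python3 - <<'E'
from h import *
f=optics.grab_frame("wrist");cv2.imwrite("pics/w3.png",f["image"]);things(f,box=(.3,.52,0,.4))
plan([(.3914,.240,.2,2.3648),(.3914,.240,.02,2.3648)])
E
```

```text
time_s: 13.3
eef_pos: [0.6112, 0.0584, 0.2194]
orientation: [0.728, 0.685, 0.004, 0.005]
ft_force: [0.9, 0.5, -0.6]
finger_gap: 0.0489
gripper_force: 0.0
[90. 15.] 483 ztop 0.013 c [0.3921 0.2398] size [0.015 0.03 ] ang 0.819 [ 81. 110. 133.]
[138. 158.] 2463 ztop 0.053 c [0.4257 0.0987] size [0.045 0.062] ang 1.453 [39. 39. 57.]
at [0.6097 0.0583 0.2167] th 1.51 q [ 0.1   0.47  0.26  1.35 -0.    1.73] t 13.35 F [ 0.4 -0.3 -0.3] gap 0.0491 gf 0.0
[0.002, 0.002, -0.272] [0.224, -0.306, 0.019]
[0.002, 0.002, -0.272] [0.224, -0.307, 0.259]
```

View pics/w3.png

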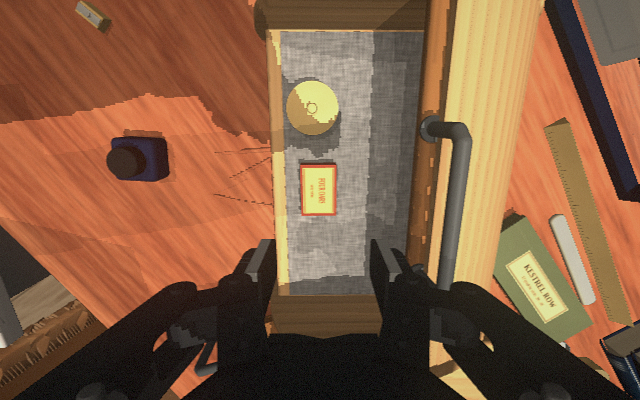

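The tin at (312,107) and the matchbox at (318,190) lie on the bay felt. Next is the sharpener.

```bash
python3 -m crank '[[[0,0,-0.03],[0.03,-0.041,0],-0.05],[[0,0,-0.06],[0.06,-0.082,0],-0.05],[[0,0,-0.09],[0.09,-0.123,0],-0.05],[[0,0,-0.12],[0.12,-0.164,0],-0.05],[[0,0,-0.15],[0.15,-0.205,0],-0.05],[[0,0,-0.19],[0.18,-0.246,0],-0.05],[[0,0,-0.23],[0.21,-0.287,0.03],-0.05],[[0.002,0.002,-0.272],[0.224,-0.307,0.08],-0.05],[[0.002,0.002,-0.272],[0.224,-0.307,0.13],-0.05],[[0.002,0.002,-0.272],[0.224,-0.307,0.18],-0.05],[[0.002,0.002,-0.272],[0.224,-0.307,0.2],-0.05],[[0.002,0.002,-0.272],[0.224,-0.307,0.2],-0.05],[[0.002,0.002,-0.272],[0.224,-0.307,0.2],-0.05]]'
python3 - <<'E'
from h import *
plan([(.3918,.240,.0185,2.37)])
E
```

```text
time_s: 14.43
eef_pos: [0.3882, 0.2386, 0.0618]
orientation: [0.379, 0.925, -0.002, -0.004]
ft_force: [0.5, 0.2, 0.1]
finger_gap: 0.0404
gripper_force: 0.0
at [0.3882 0.2386 0.0618] th 2.364 q [ 0.55  0.34 -0.4   0.84  0.    1.33] t 14.43 F [0.5 0.2 0.1] gap 0.0404 gf 0.0
[-0.002, -0.002, -0.002] [-0.002, 0.005, 0.058]
```

```bash
python3 -m crank '[[[-0.002,-0.002,-0.002],[-0.002,0.005,0.03],-0.05],[[-0.002,-0.002,-0.002],[-0.002,0.005,0.05],-0.05],[[-0.002,-0.002,-0.002],[-0.002,0.005,0.058],-0.05],[[-0.002,-0.002,-0.002],[-0.002,0.005,0.058],-0.05],[[-0.002,-0.002,-0.002],[-0.002,0.005,0.058],-1],[[-0.002,-0.002,-0.002],[-0.002,0.005,0.058],-1],[[-0.002,-0.002,-0.002],[-0.002,0.005,0.058],-1],[[-0.002,-0.002,-0.002],[-0.002,0.005,0.058],-1],[[-0.002,-0.002,-0.002],[-0.002,0.005,0.058],-1],[[-0.002,-0.002,-0.002],[-0.002,0.005,0.02],-1],[[-0.002,-0.002,-0.002],[-0.002,0.005,-0.03],-1],[[-0.002,-0.002,-0.002],[-0.002,0.005,-0.08],-1],[[-0.002,-0.002,-0.002],[-0.002,0.005,-0.13],-1],[[-0.002,-0.002,-0.002],[-0.002,0.005,-0.18],-1],[[-0.002,-0.002,-0.002],[-0.002,0.005,-0.2],-1],[[-0.002,-0.002,-0.002],[-0.002,0.005,-0.2],-1],[[-0.002,-0.002,-0.002],[-0.002,0.005,-0.2],-1]]' 60
python3 - <<'E'
from h import *
x,y=org(-.062,-.075);plan([(x,y,.21,1.51),(x,y,.067,1.51)])
E
```

```text
time_s: 15.85
eef_pos: [0.3948, 0.2414, 0.2146]
orientation: [0.376, 0.927, 0.003, 0.003]
ft_force: [-0.5, 0.3, -0.6]
finger_gap: 0.0149
gripper_force: 59.2
at [0.3948 0.2414 0.2146] th 2.371 q [ 0.55  0.18 -0.16  1.22 -0.    1.32] t 15.85 F [-0.5  0.3 -0.6] gap 0.0149 gf 59.2
[0.003, 0.0, 0.274] [-0.437, -0.046, 0.007]
[0.003, 0.0, 0.274] [-0.436, -0.047, 0.198]
```

```bash
python3 -m crank '[[[0,0,0.03],[-0.05,-0.005,0],-1],[[0,0,0.06],[-0.1,-0.01,0],-1],[[0,0,0.09],[-0.15,-0.016,0],-1],[[0,0,0.12],[-0.2,-0.021,0],-1],[[0,0,0.15],[-0.25,-0.026,0],-1],[[0,0,0.19],[-0.3,-0.032,0],-1],[[0,0,0.23],[-0.35,-0.037,0],-1],[[0.003,0,0.274],[-0.4,-0.042,0.003],-1],[[0.003,0,0.274],[-0.436,-0.046,0.007],-1],[[0.003,0,0.274],[-0.436,-0.046,0.007],-1],[[0.003,0,0.274],[-0.436,-0.046,0.007],-1],[[0.003,0,0.274],[-0.436,-0.046,0.007],-1]]'
python3 - <<'E'
from h import *
x,y=org(-.062,-.075);plan([(x,y,.067,1.51)])
E
```

```text
time_s: 16.85
eef_pos: [0.6033, -0.0113, 0.2066]
orientation: [0.728, 0.685, -0.004, -0.002]
ft_force: [-0.6, 0.3, -0.9]
finger_gap: 0.0147
gripper_force: 59.2
at [ 0.6033 -0.0113  0.2066] th 1.51 q [-0.02  0.47  0.23  1.34 -0.    1.61] t 16.85 F [-0.6  0.3 -0.9] gap 0.0147 gf 59.2
[-0.003, 0.001, 0.0] [0.0, 0.005, 0.186]
```

```bash
python3 -m crank '[[[-0.003,0.001,0],[0,0.005,0.05],-1],[[-0.003,0.001,0],[0,0.005,0.1],-1],[[-0.003,0.001,0],[0,0.005,0.14],-1],[[-0.003,0.001,0],[0,0.005,0.17],-1],[[-0.003,0.001,0],[0,0.005,0.182],-1],[[-0.003,0.001,0],[0,0.005,0.186],-1],[[-0.003,0.001,0],[0,0.005,0.186],-1],[[-0.003,0.001,0],[0,0.005,0.186],-0.3],[[-0.003,0.001,0],[0,0.005,0.186],-0.3],[[-0.003,0.001,0],[0,0.005,0.15],-0.3],[[-0.003,0.001,0],[0,0.005,0.1],-0.3],[[-0.003,0.001,0],[0,0.005,0.05],-0.3],[[-0.003,0.001,0],[0,0.005,0],-0.3],[[-0.003,0.001,0],[-0.03,-0.04,-0.03],-0.3],[[-0.003,0.001,0],[-0.06,-0.08,-0.05],-0.3],[[-0.003,0.001,0],[-0.08,-0.12,-0.05],-0.3],[[-0.003,0.001,0],[-0.08,-0.12,-0.05],-0.3],[[-0.003,0.001,0],[-0.08,-0.12,-0.05],-0.3]]'
python3 - <<'E'
from h import *
t=optics.grab_frame("top");np.savez("t4.npz",**t);f=optics.grab_frame("wrist");cv2.imwrite("pics/w4.png",f["image"]);np.savez("w4.npz",**f);
things(f,box=(.3,.52,0,.4));things(t,box=(.3,.52,0,.4))
for q in(.1,.2,.3,.4):print(q,[proj(f,(*door(q,-.043,.112),z)).round() for z in(.102,.045)],[proj(f,(*door(q,-.006,.136),.102)).round()])
plan([])
E
```

```text
time_s: 18.35
eef_pos: [0.5104, -0.0667, 0.2491]
orientation: [0.729, 0.684, 0.003, 0.003]
ft_force: [0.9, -0.7, 0.0]
finger_gap: 0.03
gripper_force: 0.0
[220.  34.] 2461 ztop 0.053 c [0.4193 0.089 ] size [0.047 0.05 ] ang 1.453 [32. 32. 45.]
[292. 243.] 259 ztop 0.053 c [0.4115 0.0949] size [0.049 0.047] ang 1.457 [37. 33. 43.]
0.1 [array([302., 238.]), array([305., 219.])] [array([337., 212.])]
0.2 [array([292., 244.]), array([296., 224.])] [array([323., 215.])]
0.3 [array([283., 250.]), array([289., 229.])] [array([310., 218.])]
0.4 [array([274., 257.]), array([281., 235.])] [array([297., 223.])]
at [ 0.5123 -0.066   0.2482] th 1.51 q [-0.13  0.27  0.04  1.33  0.    1.5 ] t 18.45 F [0.4 0.5 1.1] gap 0.03 gf 0.0
```

View pics/w4.png

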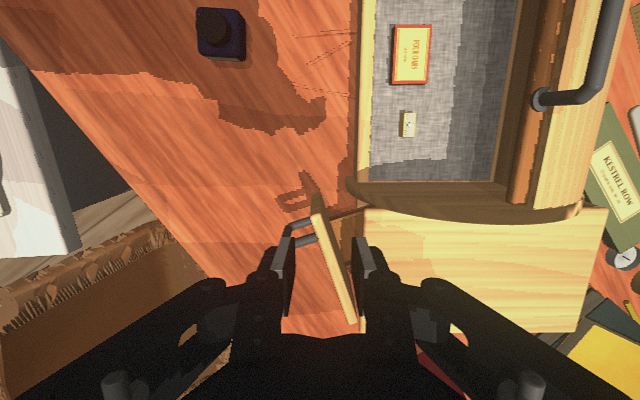

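The sharpener lies in the bay at (408,124). The door's free edge at (316,214) gives a door angle of about 0.26. Next I'll go over the handle.

Run:
```python
from h import *
x,y=door(.26,-.043,.112);print(x,y);plan([(x,y,.17,YAW+.26),(x,y,.070,YAW+.26)])
```

```text
0.4715221114228467 -0.12149739016973121
at [ 0.5123 -0.066   0.2482] th 1.51 q [-0.13  0.27  0.04  1.33  0.    1.5 ] t 18.45 F [0.4 0.5 1.1] gap 0.03 gf 0.0
[0.002, -0.002, 0.417] [-0.077, -0.051, 0.104]
[0.002, -0.002, 0.417] [-0.077, -0.052, 0.237]
```

```bash
python3 -m crank '[[[0,0,0.04],[-0.03,-0.02,0],0.1],[[0,0,0.08],[-0.06,-0.04,0],0.1],[[0,0,0.12],[-0.077,-0.052,0],0.1],[[0,0,0.16],[-0.077,-0.052,0],0.1],[[0,0,0.2],[-0.077,-0.052,0],0.1],[[0,0,0.24],[-0.077,-0.052,0],0.1],[[0,0,0.28],[-0.077,-0.052,0],0.1],[[0,0,0.32],[-0.077,-0.052,0],0.1],[[0,0,0.36],[-0.077,-0.052,0],0.1],[[0,0,0.4],[-0.077,-0.052,0.02],0.1],[[0.002,-0.002,0.417],[-0.077,-0.052,0.06],0.1],[[0.002,-0.002,0.417],[-0.077,-0.052,0.09],0.1],[[0.002,-0.002,0.417],[-0.077,-0.052,0.09],0.1],[[0.002,-0.002,0.417],[-0.077,-0.052,0.09],0.1]]' 40
python3 - <<'E'
from h import *
f=optics.grab_frame("wrist");cv2.imwrite("pics/w5.png",f["image"]);np.savez("w5.npz",**f)
for q in(.2,.26,.3):print(q,proj(f,(*door(q,-.043,.112),.102)).round(),proj(f,(*door(q,-.006,.136),.102)).round())
x,y=door(.26,-.043,.112);plan([(x,y,.070,YAW+.26)])
E
```

```text
time_s: 19.62
eef_pos: [0.4695, -0.1206, 0.1781]
orientation: [0.995, 0.1, -0.003, -0.0]
ft_force: [0.2, -0.3, 0.4]
finger_gap: 0.0472
gripper_force: 0.0
0.2 [322. 203.] [290. 149.]
0.26 [325. 212.] [291. 161.]
0.3 [327. 218.] [291. 169.]
at [ 0.4704 -0.1209  0.1794] th 0.201 q [-0.25  0.26 -0.16  1.16 -0.    2.69] t 19.67 F [0.1 0.1 0.2] gap 0.0469 gf 0.0
[0.0, 0.001, 0.0] [0.002, 0.001, 0.146]
```

View pics/w5.png

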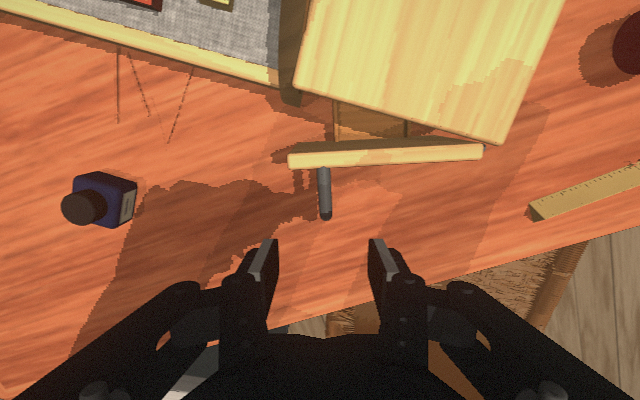

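The handle's top end at (325,213) and the door edge at (289,161) match q = 0.26.

```bash
python3 -m crank '[[[0,0,0],[0.002,0.001,0.05],0.1],[[0,0,0],[0.002,0.001,0.09],0.1],[[0,0,0],[0.002,0.001,0.13],0.1],[[0,0,0],[0.002,0.001,0.146],0.1],[[0,0,0],[0.002,0.001,0.146],0.1],[[0,0,0],[0.002,0.001,0.146],-1],[[0,0,0],[0.002,0.001,0.146],-1],[[0,0,0],[0.002,0.001,0.146],-1],[[0,0,0],[0.002,0.001,0.146],-1],[[0,0,0],[0.002,0.001,0.146],-1],[[0,0,0],[0.002,0.001,0.146],-1]]' 40
python3 - <<'E'
from h import *
p=sensors.get_state()["eef_pos"]
H=deorg(p[:2])-[-.119,-.29];q0=np.arctan2(H[1],H[0])-np.arctan2(.112,-.043);print(q0,np.hypot(*H))
plan([(*door(q,-.043,.112),.07,YAW+q) for q in np.linspace(q0,1.6,18)[1:]])
E
```

```text
time_s: 20.58
eef_pos: [0.4725, -0.1219, 0.0716]
orientation: [0.995, 0.1, 0.001, 0.001]
ft_force: [0.8, 0.6, 5.4]
finger_gap: 0.0088
gripper_force: 38.9
0.25475576172877323 0.1190899839434273
at [ 0.4725 -0.1219  0.0716] th 0.2 q [-0.25  0.37 -0.31  0.88 -0.    2.69] t 20.58 F [0.8 0.6 5.4] gap 0.0088 gf 38.9
[0.001, -0.001, -0.023] [-0.012, 0.004, 0.002]
[0.001, -0.001, -0.049] [-0.023, 0.01, 0.002]
[0.001, -0.001, -0.074] [-0.034, 0.016, 0.002]
[0.001, -0.001, -0.099] [-0.044, 0.024, 0.002]
[0.001, 0.0, -0.124] [-0.054, 0.032, 0.002]
[0.001, 0.0, -0.149] [-0.063, 0.041, 0.002]
[0.001, 0.0, -0.174] [-0.071, 0.051, 0.002]
[0.001, 0.0, -0.2] [-0.078, 0.061, 0.002]
[0.001, 0.0, -0.225] [-0.084, 0.072, 0.002]
[0.001, 0.0, -0.25] [-0.09, 0.084, 0.002]
[0.001, 0.0, -0.275] [-0.095, 0.095, 0.002]
[0.001, 0.0, -0.3] [-0.099, 0.107, 0.002]
[0.001, 0.0, -0.326] [-0.101, 0.12, 0.002]
[0.001, 0.0, -0.351] [-0.103, 0.132, 0.002]
[0.001, 0.0, -0.376] [-0.104, 0.145, 0.002]
[0.001, 0.0, -0.401] [-0.104, 0.158, 0.002]
[0.001, 0.0, -0.426] [-0.102, 0.17, 0.002]
```

```bash
python3 -m crank '[[[0,0,-0.023],[-0.012,0.004,0.001],-1],[[0,0,-0.049],[-0.023,0.01,0.001],-1],[[0,0,-0.074],[-0.034,0.016,0.001],-1],[[0,0,-0.099],[-0.044,0.024,0.001],-1],[[0,0,-0.124],[-0.054,0.032,0.001],-1],[[0,0,-0.149],[-0.063,0.041,0.001],-1],[[0,0,-0.174],[-0.071,0.051,0.001],-1],[[0,0,-0.2],[-0.078,0.061,0.001],-1],[[0,0,-0.225],[-0.084,0.072,0.001],-1],[[0,0,-0.25],[-0.09,0.084,0.001],-1],[[0,0,-0.275],[-0.095,0.095,0.001],-1],[[0,0,-0.3],[-0.099,0.107,0.001],-1],[[0,0,-0.326],[-0.101,0.12,0.001],-1],[[0,0,-0.351],[-0.103,0.132,0.001],-1],[[0,0,-0.376],[-0.104,0.145,0.001],-1],[[0,0,-0.401],[-0.104,0.158,0.001],-1],[[0,0,-0.426],[-0.102,0.17,0.001],-1],[[0,0,-0.426],[-0.102,0.17,0.001],-1],[[0,0,-0.426],[-0.102,0.17,0.001],-1]]'
python3 - <<'E'
from h import *
p=sensors.get_state()["eef_pos"]
H=deorg(p[:2])-[-.119,-.29];print("q",np.arctan2(H[1],H[0])-np.arctan2(.112,-.043),np.hypot(*H));plan([(.43,-.15,.25,1.45)])
E
```

```text
time_s: 22.17
eef_pos: [0.4273, -0.2623, 0.0716]
orientation: [0.718, 0.696, 0.004, 0.004]
ft_force: [11.6, 3.9, 2.3]
finger_gap: 0.009
gripper_force: 39.9
q -4.668803866288798 0.11551898374438542
at [ 0.4273 -0.2623  0.0716] th 1.54 q [-0.55  0.39 -0.28  0.89  0.01  1.05] t 22.17 F [11.6  3.9  2.3] gap 0.009 gf 39.9
[0.003, 0.0, 0.029] [0.15, 0.002, -0.238]
```

```bash
python3 -m crank '[[[0,0,0],[0,0,0],-0.3],[[0,0,0],[0,0,0],-0.3],[[0,0,0],[0,0,0],-0.3],[[0,0,0],[0,0,-0.05],-0.3],[[0,0,0],[0,0,-0.1],-0.3],[[0,0,0],[0,0,-0.15],0.5],[[0,0,0.02],[0.03,0,-0.2],0.5],[[0,0,0.02],[0.06,0,-0.24],0.5],[[0,0,0.02],[0.08,0,-0.28],0.5],[[0,0,0.02],[0.08,0,-0.28],0.5],[[0,0,0.02],[0.08,0,-0.28],0.5],[[0,0,0.02],[0.08,0,-0.28],0.5]]'
python3 - <<'E'
from h import *
f=optics.grab_frame("wrist");cv2.imwrite("pics/w6.png",f["image"]);np.savez("w6.npz",**f);
things(f,box=(.3,.5,0,.4))
for q in(1.5,1.6):
  print(q,"panel in/out free",[proj(f,(*door(q,a,.136),.102)).round() for a in(-.006,.006)],"hinge",proj(f,(*door(q,.006,0),.102)).round(),"rack inner corners z=.032",[proj(f,(*door(q,.034+a,.066+b),.032)).round().tolist() for a in(-.0285,.0285) for b in(-.031,.031)])
plan([])
E
```

```text
time_s: 23.17
eef_pos: [0.4228, -0.2017, 0.2783]
orientation: [0.74, 0.673, -0.001, -0.001]
ft_force: [-0.3, 0.8, -0.0]
finger_gap: 0.0639
gripper_force: 0.0
1.5 panel in/out free [array([304., 195.]), array([304., 185.])] hinge [432. 189.] rack inner corners z=.032 [[386.0, 176.0], [338.0, 174.0], [390.0, 131.0], [340.0, 129.0]]
1.6 panel in/out free [array([305., 208.]), array([304., 197.])] hinge [432. 189.] rack inner corners z=.032 [[385.0, 178.0], [338.0, 181.0], [385.0, 133.0], [335.0, 137.0]]
at [ 0.4225 -0.2017  0.2775] th 1.475 q [-0.44  0.17 -0.01  1.4  -0.    1.22] t 23.22 F [ 0.8 -0.7 -0.6] gap 0.0641 gf 0.0
```

View pics/w6.png

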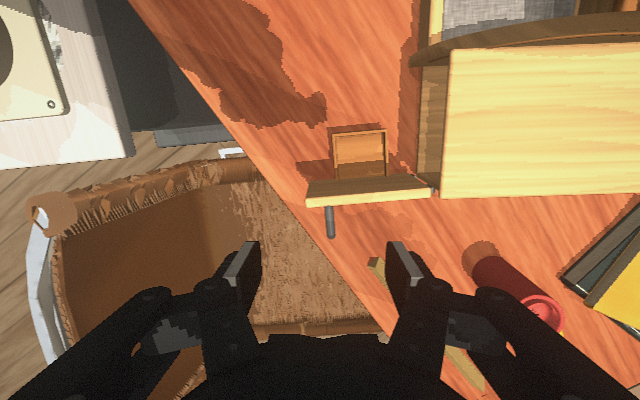

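The rack shows at (358,155) and the door stands open near q = 1.6, which matches the model. I'll refine its pose from the range data.

Run:
```python
from h import *
f=dict(np.load("w6.npz"));P=cloud(f);Z=P[...,2]
reg=np.zeros(Z.shape,bool);reg[110:225,295:437]=1
for lo,hi,n in((.096,.112,"panel"),(.026,.04,"rim"),(.014,.0255,"floor")):
    m=(reg&(Z>lo)&(Z<hi)).astype(np.uint8);N,l,s,c=cv2.connectedComponentsWithStats(m);k=1+s[1:,4].argmax()
    q=P[l==k];r=cv2.minAreaRect(q[:,:2].astype(np.float32));print(n,s[k],np.median(q[:,2]).round(4),np.round(r[0],4),np.round(r[1],4),np.radians(r[2]).round(3))
for q in(1.6,1.614):print("model panel c",door(q,0,.068),"rack c",door(q,.034,.066),"ang y",YAW+q+np.pi/2-np.pi)
```

```text
panel [ 305  186  130   39 1607] 0.1016 [ 0.4701 -0.2301] [0.1411 0.0338] 0.001
rim [308 129 109  57 756] 0.0319 [ 0.4715 -0.1845] [0.0646 0.1405] 1.535
floor [ 335  133   50   48 2093] 0.02 [ 0.4707 -0.1859] [0.0566 0.0618] 1.565
model panel c [ 0.4678887  -0.22062608] rack c [ 0.47095502 -0.18670562] ang y -0.031396326794896456
model panel c [ 0.46786548 -0.22157779] rack c [ 0.47045662 -0.18761773] ang y -0.017396326794896666
```

```bash
python3 -m crank '[[[0,0,0.003],[0.05,-0.005,0],0.6],[[0,0,0.003],[0.1,-0.01,0.02],0.6],[[0,0,0.003],[0.15,-0.015,0.04],0.6],[[0,0,0.006],[0.2,-0.02,0.06],0.6],[[0,0,0.006],[0.25,-0.03,0.08],0.6],[[0,0,0.006],[0.3,-0.035,0.1],0.6],[[0,0,0.006],[0.35,-0.04,0.1],0.6],[[0,0,0.006],[0.35,-0.045,0.1],0.6],[[0,0,0.006],[0.35,-0.045,0.1],0.6],[[0,0,0.006],[0.35,-0.045,0.1],0.6]]'
python3 - <<'E'
from h import *
f=optics.grab_frame("wrist");cv2.imwrite("pics/w7.png",f["image"]);np.savez("w7.npz",**f);P=cloud(f);Z=P[...,2]
m=((P[...,0]>.35)&(P[...,0]<.48)&(P[...,1]>.03)&(P[...,1]<.16))
for lo,hi in((.030,.038),(.047,.058)):
    k=m&(Z>lo)&(Z<hi);q=P[k];v,u=np.nonzero(k);r=cv2.minAreaRect(q[:,:2].astype(np.float32));print(lo,len(q),np.round(r[0],4),np.round(r[1],4),np.radians(r[2]).round(3),u.mean(),v.mean())
plan([])
E
```

```text
time_s: 24.05
eef_pos: [0.414, 0.0622, 0.2026]
orientation: [0.746, 0.666, -0.002, -0.001]
ft_force: [0.8, -0.7, 0.1]
finger_gap: 0.0683
gripper_force: 0.0
0.03 1082 [0.4119 0.0965] [0.0445 0.0452] 1.462 319.13031423290204 150.9075785582255
0.047 838 [0.4118 0.0964] [0.0304 0.0295] 1.472 318.56801909307876 156.0214797136038
at [0.4143 0.0617 0.203 ] th 1.455 q [ 0.15  0.11 -0.27  1.19 -0.    1.83] t 24.1 F [-0.9 -0.  -0.5] gap 0.0679 gf 0.0
```

View pics/w7.png

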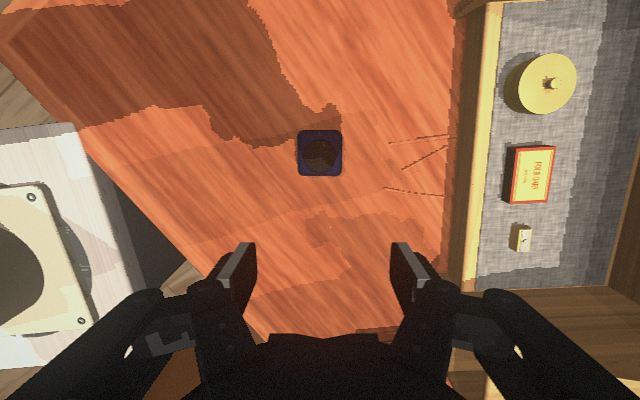

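The bottle stands at (320,152), world (0.412, 0.0965), and all three small things are in the bay. Next is the grasp.

Run:
```python
from h import *
plan([(.4119,.0965,.034,1.462)])
```

```text
at [0.4143 0.0617 0.203 ] th 1.455 q [ 0.15  0.11 -0.27  1.19 -0.    1.83] t 24.1 F [-0.9 -0.  -0.5] gap 0.0679 gf 0.0
[-0.001, 0.001, -0.002] [0.046, -0.008, 0.225]
```

```bash
python3 -m crank '[[[0,0,-0.002],[0.04,-0.008,0.02],0.7],[[0,0,-0.002],[0.046,-0.008,0.07],0.7],[[0,0,-0.002],[0.046,-0.008,0.12],0.7],[[0,0,-0.002],[0.046,-0.008,0.17],0.7],[[0,0,-0.002],[0.046,-0.008,0.21],0.7],[[0,0,-0.002],[0.046,-0.008,0.225],0.7],[[0,0,-0.002],[0.046,-0.008,0.225],0.7],[[0,0,-0.002],[0.046,-0.008,0.225],0.7]]' 60
python3 - <<'E'
from h import *
plan([(.4119,.0965,.034,1.462)])
E
```

```text
time_s: 24.77
eef_pos: [0.4121, 0.0962, 0.0346]
orientation: [0.745, 0.667, -0.002, -0.001]
ft_force: [0.3, 0.1, 0.7]
finger_gap: 0.0723
gripper_force: 0.0
at [0.4121 0.0962 0.0346] th 1.46 q [ 0.23  0.32 -0.51  0.74  0.    1.91] t 24.77 F [0.3 0.1 0.7] gap 0.0723 gf 0.0
[-0.001, 0.0, -0.001] [0.0, 0.0, 0.001]
```

```bash
python3 -m crank '[[[0,0,0],[0,0,0],-1],[[0,0,0],[0,0,0],-1],[[0,0,0],[0,0,0],-1],[[0,0,0],[0,0,0],-1],[[0,0,0],[0,0,0],-1],[[0,0,0],[0,0,0],-1],[[0,0,0],[0,0,-0.02],-1],[[0,0,0],[0,0,-0.06],-1],[[0,0,0],[0,0,-0.1],-1],[[0,0,0],[0,0,-0.15],-1],[[0,0,0],[0,0,-0.2],-1],[[0,0,0],[0,0,-0.2],-1],[[0,0,0],[0,0,-0.2],-1],[[0,0,0],[0,0,-0.2],-1]]' 60
python3 - <<'E'
from h import *
plan([(.4707,-.1859,.18,1.56),(.4707,-.1859,.0555,1.56)])
E
```

```text
time_s: 25.93
eef_pos: [0.4122, 0.0977, 0.1849]
orientation: [0.744, 0.668, -0.001, -0.001]
ft_force: [-0.3, 0.5, -2.5]
finger_gap: 0.0443
gripper_force: 62.1
at [0.4122 0.0977 0.1849] th 1.463 q [ 0.23  0.13 -0.3   1.14  0.    1.91] t 25.93 F [-0.3  0.5 -2.5] gap 0.0443 gf 62.1
[-0.001, 0.0, -0.031] [-0.368, 0.118, 0.006]
[-0.001, 0.0, -0.031] [-0.367, 0.119, 0.172]
```

```bash
python3 -m crank '[[[0,0,-0.004],[-0.04,0.013,0],-1],[[0,0,-0.008],[-0.08,0.026,0],-1],[[0,0,-0.012],[-0.12,0.039,0],-1],[[0,0,-0.016],[-0.16,0.052,0],-1],[[0,0,-0.02],[-0.2,0.065,0],-1],[[0,0,-0.024],[-0.24,0.078,0],-1],[[0,0,-0.028],[-0.28,0.09,0],-1],[[0,0,-0.031],[-0.32,0.103,0],-1],[[0,0,-0.031],[-0.35,0.113,0],-1],[[0,0,-0.031],[-0.367,0.119,0],-1],[[0,0,-0.031],[-0.367,0.119,0.05],-1],[[0,0,-0.031],[-0.367,0.119,0.07],-1],[[0,0,-0.031],[-0.367,0.119,0.07],-1],[[0,0,-0.031],[-0.367,0.119,0.07],-1]]'
python3 - <<'E'
from h import *
f=optics.grab_frame("wrist");cv2.imwrite("pics/w8.png",f["image"])
P=cloud(f);Z=P[...,2];m=(Z>.014)&(Z<.0255)&(P[...,0]>.42)&(P[...,0]<.52)&(P[...,1]>-.24)&(P[...,1]<-.14);q=P[m];print(len(q),q[:,:2].min(0),q[:,:2].max(0))
plan([(.4707,-.1859,.0555,1.56)])
E
```

```text
time_s: 27.1
eef_pos: [0.4698, -0.1844, 0.1306]
orientation: [0.711, 0.703, -0.002, -0.003]
ft_force: [0.1, -0.1, -1.3]
finger_gap: 0.0442
gripper_force: 62.0
2722 [ 0.4201772  -0.21482665] [ 0.51993221 -0.15267457]
at [ 0.4711 -0.1849  0.132 ] th 1.561 q [-0.37  0.34 -0.18  1.06 -0.    1.21] t 27.15 F [ 0.5 -0.8 -1.7] gap 0.0445 gf 62.0
[-0.001, 0.0, 0.0] [-0.001, 0.0, 0.102]
```

View pics/w8.png

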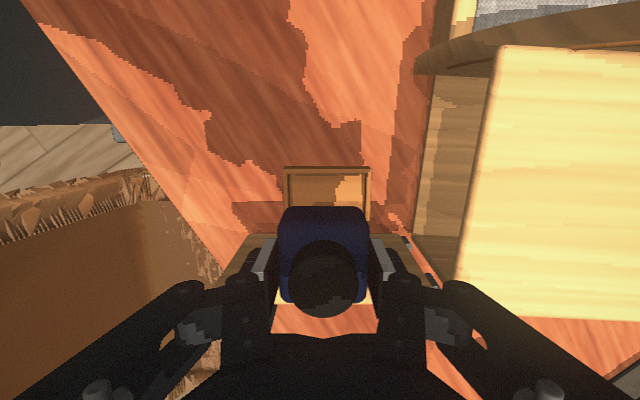

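The bottle hangs square over the rack, whose far rim is at row 168. Now I'll lower it.

```bash
python3 -m crank '[[[0,0,0],[-0.001,0,0.03],-1],[[0,0,0],[-0.001,0,0.055],-1],[[0,0,0],[-0.001,0,0.07],-1],[[0,0,0],[-0.001,0,0.08],-1],[[0,0,0],[-0.001,0,0.088],-1],[[0,0,0],[-0.001,0,0.094],-1],[[0,0,0],[-0.001,0,0.099],-1],[[0,0,0],[-0.001,0,0.102],-1],[[0,0,0],[-0.001,0,0.102],-1],[[0,0,0],[-0.001,0,0.102],-1]]'
python3 - <<'E'
from h import *
plan([(.4707,-.1859,.0555,1.56)])
E
```

```text
time_s: 27.98
eef_pos: [0.4719, -0.1865, 0.0568]
orientation: [0.711, 0.703, -0.001, -0.0]
ft_force: [-1.6, 0.5, 2.1]
finger_gap: 0.0444
gripper_force: 62.5
at [ 0.4719 -0.1865  0.0568] th 1.56 q [-0.38  0.42 -0.27  0.87 -0.    1.21] t 27.98 F [-1.6  0.5  2.1] gap 0.0444 gf 62.5
[0.0, 0.0, 0.0] [0.001, -0.002, 0.002]
```

```bash
python3 -m crank '[[[0,0,0],[0,0,0.002],-1],[[0,0,0],[0,0,0.002],-1],[[0,0,0],[0,0,0.002],0.5],[[0,0,0],[0,0,0.002],0.5],[[0,0,0],[0,0,0.002],0.5],[[0,0,0],[0,0,0.002],0.5],[[0,0,0],[0,0,-0.03],0.5],[[0,0,0],[0,0,-0.08],0.5],[[0,0,0],[0,0,-0.13],0.5],[[0,0,0],[0,0,-0.18],0.5],[[0,0,0],[-0.03,0,-0.22],0],[[0,0,0],[-0.06,0,-0.24],0],[[0,0,0],[-0.06,0,-0.24],0],[[0,0,0],[-0.06,0,-0.24],0]]'
python3 - <<'E'
from h import *
f=optics.grab_frame("wrist");cv2.imwrite("pics/w9.png",f["image"]);np.savez("w9.npz",**f);P=cloud(f);Z=P[...,2]
m=(P[...,0]>.42)&(P[...,0]<.52)&(P[...,1]>-.235)&(P[...,1]<-.14)
for lo,hi in((.05,.058),(.067,.077)):
    k=m&(Z>lo)&(Z<hi)&(f["image"][...,2]<90);q=P[k]
    if len(q)>10:r=cv2.minAreaRect(q[:,:2].astype(np.float32));print(lo,len(q),np.median(q[:,2]),np.round(r[0],4),np.round(r[1],4),np.radians(r[2]).round(3))
plan([])
E
```

```text
time_s: 29.15
eef_pos: [0.4718, -0.2323, 0.2367]
orientation: [0.712, 0.703, -0.001, 0.0]
ft_force: [-1.3, -0.1, 0.5]
finger_gap: 0.0428
gripper_force: 0.0
0.05 1019 0.05329733656583687 [ 0.4706 -0.1879] [0.0446 0.0451] 1.559
0.067 784 0.07231643526730244 [ 0.4703 -0.1879] [0.0302 0.0297] 1.562
at [ 0.4709 -0.2312  0.2353] th 1.559 q [-0.46  0.3   0.05  1.32 -0.    1.13] t 29.2 F [ 0.1  0.4 -1. ] gap 0.0429 gf 0.0
```

View pics/w9.png

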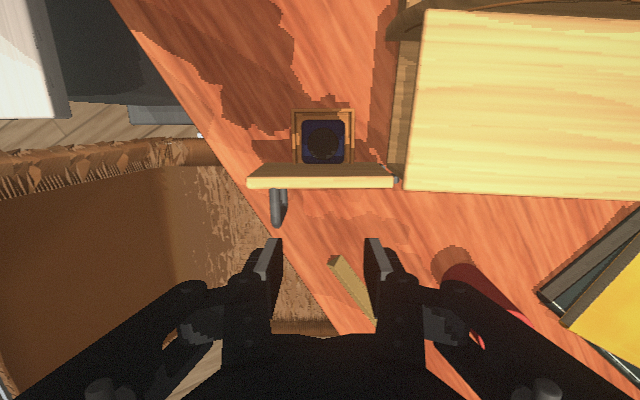

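The bottle stands upright in the rack at (323,140), with its tops measured at 53 and 72 mm as they should be. Now I'll shut the door.

Run:
```python
from h import *
plan([(.4273,-.2635,.14,1.56),(.4273,-.2635,.0716,1.56)])
```

```text
at [ 0.4709 -0.2312  0.2353] th 1.559 q [-0.46  0.3   0.05  1.32 -0.    1.13] t 29.2 F [ 0.1  0.4 -1. ] gap 0.0429 gf 0.0
[-0.001, 0.0, 0.0] [-0.044, -0.057, 0.127]
[-0.001, 0.0, 0.0] [-0.044, -0.057, 0.218]
```

```bash
python3 -m crank '[[[0,0,0],[-0.03,-0.04,0.01],0],[[0,0,0],[-0.044,-0.057,0.05],0],[[0,0,0],[-0.044,-0.057,0.1],0],[[0,0,0],[-0.044,-0.057,0.14],0],[[0,0,0],[-0.044,-0.057,0.18],0],[[0,0,0],[-0.044,-0.057,0.21],0],[[0,0,0],[-0.044,-0.057,0.218],0],[[0,0,0],[-0.044,-0.057,0.218],0],[[0,0,0],[-0.044,-0.057,0.218],-1],[[0,0,0],[-0.044,-0.057,0.218],-1],[[0,0,0],[-0.044,-0.057,0.218],-1],[[0,0,0],[-0.044,-0.057,0.218],-1],[[0,0,0],[-0.044,-0.057,0.218],-1]]' 40
python3 - <<'E'
from h import *
p=sensors.get_state()["eef_pos"]
H=deorg(p[:2])-[-.119,-.29];q0=(np.arctan2(H[1],H[0])-np.arctan2(.112,-.043))%(2*np.pi);print(q0,np.hypot(*H))
plan([(*door(q,-.043,.112),.0716,YAW+q) for q in np.linspace(q0,0,26)[1:]])
E
```

```text
time_s: 30.28
eef_pos: [0.4258, -0.265, 0.074]
orientation: [0.711, 0.703, -0.003, -0.001]
ft_force: [-7.7, -2.9, 3.2]
finger_gap: 0.0087
gripper_force: 38.9
1.6313694288124836 0.11787487934398401
at [ 0.4258 -0.265   0.074 ] th 1.559 q [-0.55  0.39 -0.27  0.91 -0.01  1.03] t 30.28 F [-7.7 -2.9  3.2] gap 0.0087 gf 38.9
[-0.002, 0.001, 0.017] [0.009, -0.006, 0.003]
[-0.002, 0.001, 0.038] [0.019, -0.009, 0.003]
[-0.002, 0.001, 0.059] [0.029, -0.011, 0.003]
[-0.002, 0.001, 0.079] [0.039, -0.013, 0.003]
[-0.002, 0.001, 0.1] [0.05, -0.014, 0.003]
[-0.002, 0.002, 0.121] [0.06, -0.014, 0.003]
[-0.002, 0.002, 0.142] [0.071, -0.013, 0.003]
[-0.002, 0.002, 0.162] [0.081, -0.012, 0.003]
[-0.001, 0.002, 0.183] [0.091, -0.01, 0.003]
[-0.001, 0.002, 0.204] [0.101, -0.008, 0.003]
[-0.001, 0.002, 0.225] [0.111, -0.005, 0.003]
[-0.001, 0.002, 0.245] [0.121, -0.001, 0.003]
[-0.001, 0.002, 0.266] [0.131, 0.003, 0.003]
[-0.001, 0.002, 0.287] [0.14, 0.008, 0.003]
[-0.001, 0.002, 0.308] [0.148, 0.014, 0.003]
[-0.001, 0.002, 0.329] [0.157, 0.02, 0.003]
[-0.001, 0.002, 0.349] [0.165, 0.027, 0.002]
[-0.001, 0.002, 0.37] [0.172, 0.034, 0.002]
[-0.001, 0.002, 0.391] [0.179, 0.042, 0.002]
[-0.001, 0.002, 0.412] [0.186, 0.05, 0.002]
[-0.001, 0.002, 0.432] [0.192, 0.059, 0.002]
[-0.001, 0.002, 0.453] [0.197, 0.067, 0.002]
[-0.001, 0.002, 0.474] [0.202, 0.077, 0.002]
[-0.001, 0.002, 0.495] [0.206, 0.086, 0.002]
[0.0, 0.002, 0.515] [0.21, 0.096, 0.002]
```

```bash
python3 -m crank '[[[0,0,0.017],[0.009,-0.006,0.002],-1],[[0,0,0.038],[0.019,-0.009,0.002],-1],[[0,0,0.059],[0.029,-0.011,0.002],-1],[[0,0,0.079],[0.039,-0.013,0.002],-1],[[0,0,0.1],[0.05,-0.014,0.002],-1],[[0,0,0.121],[0.06,-0.014,0.002],-1],[[0,0,0.142],[0.071,-0.013,0.002],-1],[[0,0,0.162],[0.081,-0.012,0.002],-1],[[0,0,0.183],[0.091,-0.01,0.002],-1],[[0,0,0.204],[0.101,-0.008,0.002],-1],[[0,0,0.225],[0.111,-0.005,0.002],-1],[[0,0,0.245],[0.121,-0.001,0.002],-1],[[0,0,0.266],[0.131,0.003,0.002],-1],[[0,0,0.287],[0.14,0.008,0.002],-1],[[0,0,0.308],[0.148,0.014,0.002],-1],[[0,0,0.329],[0.157,0.02,0.002],-1],[[0,0,0.349],[0.165,0.027,0.002],-1],[[0,0,0.37],[0.172,0.034,0.002],-1],[[0,0,0.37],[0.172,0.034,0.002],-1]]'
python3 - <<'E'
from h import *
p=sensors.get_state()["eef_pos"]
H=deorg(p[:2])-[-.119,-.29];q0=(np.arctan2(H[1],H[0])-np.arctan2(.112,-.043))%(2*np.pi);print(q0,np.hypot(*H))
plan([(*door(q,-.043,.112),.072,YAW+max(q,0)) for q in (.4,.34,.28,.22,.16,.1,.06,.03,0,-.03)])
E
```

```text
time_s: 31.87
eef_pos: [0.4549, -0.1328, 0.0738]
orientation: [0.98, 0.197, -0.0, -0.002]
ft_force: [-6.7, 6.8, 15.4]
finger_gap: 0.0092
gripper_force: 40.0
0.42700806115715295 0.12102465099229771
at [ 0.4549 -0.1328  0.0738] th 0.397 q [-0.29  0.35 -0.34  0.88  0.    2.46] t 31.87 F [-6.7  6.8 15.4] gap 0.0092 gf 40.0
[-0.001, 0.0, 0.018] [0.005, 0.0, 0.002]
[-0.001, 0.0, 0.038] [0.014, -0.003, 0.002]
[-0.001, 0.0, 0.057] [0.023, -0.005, 0.002]
[-0.001, 0.0, 0.076] [0.033, -0.006, 0.002]
[-0.001, 0.0, 0.095] [0.042, -0.007, 0.002]
[-0.001, 0.0, 0.114] [0.052, -0.008, 0.002]
[-0.001, 0.0, 0.127] [0.058, -0.008, 0.002]
[-0.001, 0.0, 0.136] [0.063, -0.007, 0.002]
[-0.001, 0.0, 0.146] [0.068, -0.007, 0.002]
[-0.001, 0.0, 0.146] [0.073, -0.006, 0.002]
```

```bash
python3 -m crank '[[[0,0,0.018],[0.005,0,-0.001],-1],[[0,0,0.038],[0.014,-0.003,-0.001],-1],[[0,0,0.057],[0.023,-0.005,-0.001],-1],[[0,0,0.076],[0.033,-0.006,-0.001],-1],[[0,0,0.095],[0.042,-0.007,-0.001],-1],[[0,0,0.114],[0.052,-0.008,-0.001],-1],[[0,0,0.127],[0.058,-0.008,-0.001],-1],[[0,0,0.136],[0.063,-0.007,-0.001],-1],[[0,0,0.146],[0.068,-0.007,-0.001],-1],[[0,0,0.146],[0.071,-0.007,-0.001],-1],[[0,0,0.146],[0.071,-0.007,-0.001],-1]]'
python3 - <<'E'
from h import *
p=sensors.get_state()["eef_pos"]
H=deorg(p[:2])-[-.119,-.29];q0=(np.arctan2(H[1],H[0])-np.arctan2(.112,-.043));print(q0,np.hypot(*H))
plan([])
E
```

```text
time_s: 32.78
eef_pos: [0.5002, -0.1058, 0.0739]
orientation: [1.0, -0.029, -0.002, -0.003]
ft_force: [-8.0, 11.2, 13.3]
finger_gap: 0.0088
gripper_force: 40.2
-0.009699953892480906 0.1222444042278701
at [ 0.5002 -0.1058  0.0739] th -0.058 q [-0.21  0.41 -0.24  0.93  0.01  2.99] t 32.78 F [-8.  11.2 13.3] gap 0.0088 gf 40.2
```

```bash
python3 -m crank '[[[0,0,0],[0.004,0.003,-0.002],-1],[[0,0,0],[0.004,0.003,-0.002],-1],[[0,0,0],[0.004,0.003,-0.002],-0.3],[[0,0,0],[0.004,0.003,-0.002],-0.3],[[0,0,0],[0.002,0.003,-0.002],-0.2],[[0,0,0],[0.002,0.003,-0.04],-0.2],[[0,0,0],[0.002,0.003,-0.09],-0.2],[[0,0,0],[0.002,0.003,-0.14],-0.2],[[0,0,0],[-0.02,0.003,-0.19],-0.2],[[0,0,0],[-0.05,0.003,-0.22],-0.2],[[0,0,0],[-0.05,0.003,-0.22],-0.2],[[0,0,0],[-0.05,0.003,-0.22],-0.2]]'
python3 - <<'E'
from h import *
f=optics.grab_frame("wrist");cv2.imwrite("pics/w10.png",f["image"]);np.savez("w10.npz",**f);P=cloud(f);Z=P[...,2]
o=np.stack(np.broadcast_arrays(*[P[...,0]-O[0],P[...,1]-O[1]]),-1)@rot(YAW)
m=(abs(Z-.1)<.008)&(o[...,0]<-.105)&(o[...,0]>-.15)&(o[...,1]<-.14)&(o[...,1]>-.3)&(f["image"][...,2]>130)
q=o[m];print(m.sum(),[ (a,q[(q[:,1]>a)&(q[:,1]<a+.02)][:,0].min().round(4) if ((q[:,1]>a)&(q[:,1]<a+.02)).any() else None) for a in(-.29,-.26,-.23,-.2,-.18,-.16)])
x,y,z=pull(1.45);plan([(x,y,.24,1.51)]);print(pull(1.45))
E
```

```text
time_s: 33.78
eef_pos: [0.4655, -0.1103, 0.2392]
orientation: [1.0, -0.031, 0.002, 0.001]
ft_force: [-0.3, 0.9, -0.4]
finger_gap: 0.0343
gripper_force: 0.0
2043 [(-0.29, np.float64(-0.1243)), (-0.26, np.float64(-0.1235)), (-0.23, np.float64(-0.1235)), (-0.2, np.float64(-0.1234)), (-0.18, np.float64(-0.1301)), (-0.16, np.float64(-0.1234))]
at [ 0.4651 -0.11    0.2374] th -0.062 q [-0.23  0.2  -0.07  1.3  -0.    2.97] t 33.83 F [-1.   0.4 -0.2] gap 0.0342 gf 0.0
[0.0, 0.0, -0.5] [0.283, -0.243, -0.004]
[np.float64(0.6881772425860493), np.float64(0.058530592137104966), np.float64(0.18014921900476835)]
```

View pics/w10.png

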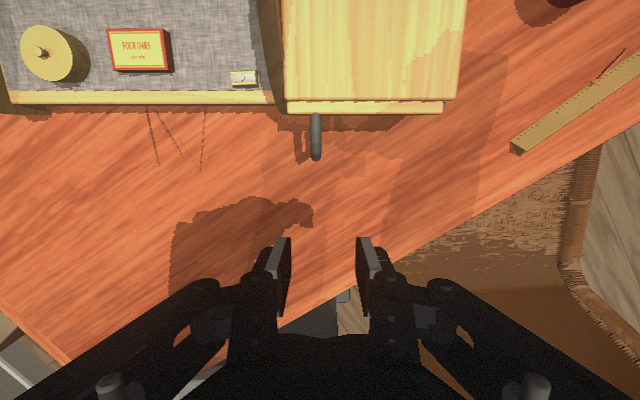

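The door edge is parallel and flush (hinge at (440,107), free edge at (290,104)), and all three things are still in the bay. Now I'll go over to the cover.

```bash
python3 -m crank '[[[0,0,-0.04],[0,-0.03,-0.02],-0.3],[[0,0,-0.08],[0,-0.07,-0.03],-0.3],[[0,0,-0.12],[0.03,-0.11,-0.03],-0.3],[[0,0,-0.16],[0.06,-0.14,-0.03],-0.3],[[0,0,-0.2],[0.09,-0.17,-0.03],-0.3],[[0,0,-0.24],[0.12,-0.2,-0.03],-0.3],[[0,0,-0.28],[0.16,-0.22,-0.03],-0.3],[[0,0,-0.32],[0.2,-0.243,-0.03],-0.3],[[0,0,-0.36],[0.24,-0.243,-0.03],-0.3],[[0,0,-0.4],[0.27,-0.243,-0.03],-0.3],[[0,0,-0.44],[0.283,-0.243,-0.03],-0.3],[[0,0,-0.48],[0.283,-0.243,-0.02],-0.3],[[0,0,-0.5],[0.283,-0.243,-0.01],-0.3],[[0,0,-0.5],[0.283,-0.243,-0.004],-0.3],[[0,0,-0.5],[0.283,-0.243,-0.004],-0.3],[[0,0,-0.5],[0.283,-0.243,-0.004],-0.3]]' 40
python3 - <<'E'
from h import *
plan([(.689,.0587,.181,1.51)])
E
```

```text
time_s: 35.17
eef_pos: [0.6872, 0.0594, 0.2372]
orientation: [0.729, 0.685, -0.002, -0.002]
ft_force: [0.1, -0.4, 0.7]
finger_gap: 0.0299
gripper_force: 0.0
at [0.6872 0.0594 0.2372] th 1.508 q [ 0.09  0.65  0.62  1.54 -0.    1.72] t 35.17 F [ 0.1 -0.4  0.7] gap 0.0299 gf 0.0
[-0.002, 0.0, -0.001] [-0.001, 0.003, 0.075]
```

```bash
python3 -m crank '[[[-0.001,0,0],[0,0.003,0.03],-0.3],[[-0.001,0,0],[0,0.003,0.06],-0.3],[[-0.001,0,0],[0,0.003,0.075],-0.3],[[-0.001,0,0],[0,0.003,0.075],-0.3],[[-0.001,0,0],[0,0.003,0.075],-1],[[-0.001,0,0],[0,0.003,0.075],-1],[[-0.001,0,0],[0,0.003,0.075],-1],[[-0.001,0,0],[0,0.003,0.075],-1],[[-0.001,0,0],[0,0.003,0.075],-1]]' 40
python3 - <<'E'
from h import *
p=sensors.get_state()["eef_pos"];o=deorg(p[:2]);q0=np.arctan2(p[2]+.002-.03,-o[0])-.227;print(o,q0)
ts=[]
for q in np.linspace(q0,-.03,17)[1:]:
    a=.227+q;x,y=org(-.1495*np.cos(a),o[1]);ts.append((x,y,.03+.1505*np.sin(a)-.002,1.51))
plan(ts)
E
```

```text
time_s: 35.92
eef_pos: [0.6902, 0.0593, 0.1841]
orientation: [0.728, 0.685, 0.001, 0.001]
ft_force: [-0.2, -0.2, 2.1]
finger_gap: 0.0083
gripper_force: 39.2
[0.01792871 0.0008953 ] 1.458120387239204
at [0.6902 0.0593 0.1841] th 1.51 q [ 0.09  0.66  0.5   1.4  -0.    1.72] t 35.92 F [-0.2 -0.2  2.1] gap 0.0083 gf 39.2
[0.001, 0.0, 0.0] [0.0, -0.02, 0.008]
[0.001, 0.0, 0.0] [0.0, -0.038, 0.008]
[0.001, 0.0, 0.0] [0.0, -0.057, 0.01]
[0.001, 0.0, 0.0] [0.0, -0.075, 0.014]
[0.001, 0.0, 0.0] [0.0, -0.092, 0.019]
[0.001, 0.0, 0.0] [0.0, -0.11, 0.027]
[0.001, 0.0, 0.0] [0.0, -0.126, 0.035]
[0.001, 0.0, 0.0] [0.0, -0.141, 0.046]
[0.001, 0.0, 0.0] [0.0, -0.156, 0.057]
[0.001, 0.0, 0.0] [0.0, -0.169, 0.07]
[0.001, 0.0, 0.0] [0.0, -0.181, 0.084]
[0.001, 0.0, 0.0] [0.0, -0.192, 0.1]
[0.001, 0.0, 0.0] [0.0, -0.201, 0.116]
[0.001, 0.0, 0.0] [0.0, -0.209, 0.133]
[0.001, 0.0, 0.0] [0.0, -0.215, 0.15]
[0.001, 0.0, 0.0] [0.0, -0.22, 0.168]
```

```bash
python3 -m crank '[[[0,0,0],[0,-0.02,0.003],-1],[[0,0,0],[0,-0.038,0.004],-1],[[0,0,0],[0,-0.057,0.006],-1],[[0,0,0],[0,-0.075,0.011],-1],[[0,0,0],[0,-0.092,0.017],-1],[[0,0,0],[0,-0.11,0.025],-1],[[0,0,0],[0,-0.126,0.034],-1],[[0,0,0],[0,-0.141,0.045],-1],[[0,0,0],[0,-0.156,0.057],-1],[[0,0,0],[0,-0.169,0.07],-1],[[0,0,0],[0,-0.181,0.084],-1],[[0,0,0],[0,-0.192,0.1],-1],[[0,0,0],[0,-0.201,0.116],-1],[[0,0,0],[0,-0.209,0.133],-1],[[0,0,0],[0,-0.215,0.15],-1],[[0,0,0],[0,-0.22,0.165],-1],[[0,0,0],[0,-0.22,0.168],-1],[[0,0,0],[0,-0.22,0.168],-1],[[0,0,0],[0,-0.22,0.168],-1]]'
python3 - <<'E'
from h import *
p=sensors.get_state()["eef_pos"];o=deorg(p[:2]);q0=np.arctan2(p[2]+.002-.03,-o[0])-.227;print(o,q0)
plan([])
E
```

```text
time_s: 37.5
eef_pos: [0.5274, 0.0693, 0.0604]
orientation: [0.728, 0.685, 0.002, 0.002]
ft_force: [-3.4, -0.7, 13.9]
finger_gap: 0.0081
gripper_force: 48.5
[-0.14510587  0.0010444 ] -0.007100730857088844
at [0.5274 0.0693 0.0604] th 1.51 q [ 0.13  0.45 -0.21  0.9  -0.    1.76] t 37.5 F [-3.4 -0.7 13.9] gap 0.0081 gf 48.5
```

```bash
python3 -m crank '[[[0,0,0],[0,0,0.003],-1],[[0,0,0],[0,0,0.003],-1],[[0,0,0],[0,0,0.001],-0.4],[[0,0,0],[0,0,0.001],-0.4],[[0,0,0],[0,0,0.001],-0.3],[[0,0,0],[0,0,-0.04],-0.3],[[0,0,0],[0,0,-0.09],-0.3],[[0,0,0],[0,0,-0.14],-0.3],[[0,0,0],[0,0,-0.19],-0.3],[[0,0,0],[-0.03,-0.03,-0.23],-0.3],[[0,0,0],[-0.06,-0.06,-0.24],-0.3],[[0,0,0],[-0.06,-0.06,-0.24],-0.3],[[0,0,0],[-0.06,-0.06,-0.24],-0.3]]'
python3 - <<'E'
from h import *
f=optics.grab_frame("wrist");cv2.imwrite("pics/w11.png",f["image"]);P=cloud(f);t=optics.grab_frame("top")
x,y,z=pull(0);u,v=proj(f,(x,y,z)).round().astype(int);w=P[v-8:v+8,u-10:u+10].reshape(-1,3);w=w[w[:,2]>.04];c=np.median(w,0);o=deorg(c[:2]);print(u,v,c,"q",np.arctan2(c[2]-.0045-.03,-o[0])-.227)
print([proj(f,pull(q)).round(1).tolist() for q in(0,.06)])
T=cloud(t)
for n,pt,h in(("hourglass",(.631,.439),.2),("candle",(.658,-.394),.2)):
    m=(np.hypot(T[...,0]-pt[0],T[...,1]-pt[1])<.09)&(T[...,2]>.01)&(T[...,2]<h);r=cv2.minAreaRect(T[m][:,:2].astype(np.float32));print(n,np.round(r[0],3),T[m][:,2].max())
plan([])
E
```

```text
time_s: 38.58
eef_pos: [0.4771, 0.0265, 0.2375]
orientation: [0.729, 0.685, 0.001, 0.001]
ft_force: [-0.4, 0.9, -0.6]
finger_gap: 0.0301
gripper_force: 0.0
369 143 [0.52499038 0.06886823 0.06813502] q -0.0028095590691386563
[[368.6, 142.7], [372.3, 143.4]]
hourglass [0.619 0.434] 0.1566886088550664
candle [ 0.663 -0.385] 0.11920411263072052
at [0.4774 0.0273 0.236 ] th 1.51 q [ 0.06  0.2  -0.07  1.29 -0.    1.69] t 38.68 F [-0.5 -0.2  0.2] gap 0.03 gf 0.0
```

View pics/w11.png

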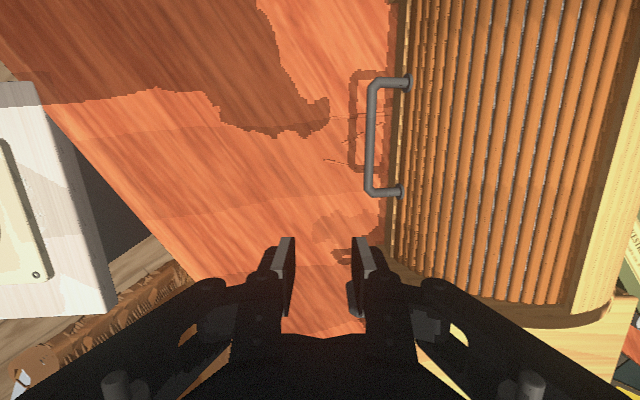

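The cover is down: the rail sits at (370,138) and q ≈ 0. One last check of the untouched things and the door, then I'll hand in.

Run:
```python
from h import *
from station import r
a=dict(np.load("top0.npz"));b=optics.grab_frame("top")
for n,s in(("hourglass",np.s_[150:190,160:200]),("candle",np.s_[145:185,440:480])):
    print(n,cv2.absdiff(a["image"][s],b["image"][s]).mean(),cv2.phaseCorrelate(np.float32(a["image"][s][...,1]),np.float32(b["image"][s][...,1])))
P=cloud(b);m=(P[...,2]>.08)&(P[...,2]<.108);m[:195]=0;m[:,:350]=0;m[:,415:]=0;q=P[m][:,:2];print("door front org x",np.percentile(((q-O)@rot(YAW))[:,0],[2,50]))
print(r.close_job())
```

```text
hourglass 4.247916666666667 ((0.007160208407082536, 0.13438640501596666), 1.0104356449842453)
candle 3.918125 ((-0.035199315656900154, -0.006167102836091232), 1.0345941215753556)
door front org x [-0.16023248 -0.1198736 ]
the job is handed in; nothing more can be done
None
```

The job is handed in: the tin, matchbox and sharpener (no eraser was out) are in the bay, the ink bottle stands upright in the door rack, the roll-top is down and the door is shut, and the hourglass and candle have not moved; the judge's result was not shown.

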